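# Open the slanted paddle case by its pinch tabs and put the stirring paddle away

### The job

Put the bamboo stirring paddle away in the slanted white case: squeeze the case's two orange tabs together to unlatch its grey cover, lift the cover off and set it down gently, tabs up, flat in the middle of the black mat - the paddle lies there now, so it has to make way first. Then lay the paddle inside the open case, flat on its floor, and leave the amber canisters and the chrome coffee pot where they stand.

Things in the scene. Friction and masses are not known exactly. Their poses are not given: they have to be found in the camera images.
- tray: White open-topped case, fixed on a wooden stand, sloped 30 degrees with its opening facing up and towards the robot. Inside 104 (x) x 160 (y) mm, 50 mm deep; walls and floor 4 mm. Origin: centre of the inner floor; x points up the slope, y is level, along its length, z points straight out of the opening. Mid both long sides 56 mm long catch ledges jut inward at the rim, 88 mm between them.
- cover_mid (a point): Grip point of the grey snap cover, midway between its two orange tabs, 30 mm above the plate's underside (80 mm above the case's inner floor at the start); axes as the case's: x runs from low to high tab (squeeze direction), z out of its top. Plate 112 (x) x 168 (y) x 5 mm, with skirts 16 mm deep below: set on a flat surface this point is 46 mm above it. 0.14 to 0.28 kg. Play in the case 2 mm.
- tab_low (a joint): Travel of the orange tab on the lower side, m: 0 at rest (latched), 0.009 fully in, free of the ledge from 0.007. Spring: 2 N to start, 6.5 N fully in. Tabs are upright plates 44 mm long (y), 7 mm thick, up to 45 mm above the plate's underside; outer faces 62 mm apart at rest, 44 mm when both are in; a fixed block 26 mm wide, 34 mm high stands between them.
- tab_high (a joint): The same for the tab on the upper side; it moves the opposite way, towards the other tab. With both in, the cover lifts straight out along the case's z; otherwise tongues under the ledges hold it. Keep both squeezed while lifting and carrying.
- paddle_mid (a point): Centre of the bamboo paddle, half-way up (6 mm above its underside), at the start lying flat on the mat. 130 mm long along its x: handle 18 mm wide, 12 mm thick from x = -65 to +30 mm, then a blade 38 mm wide, 9 mm thick. 35 to 70 g. Fits in the case along the case's y, either way round, and may slide to the lower wall there.
- mat: Black rubber mat fixed on the shelf, 150 mm (x) by 200 mm (y), 4 mm thick. Origin: centre of its underside, on the shelf. To the left or the right of the case. The strip of shelf straight ahead of the robot at 0.40 to 0.47 m, up to 0.08 m to either side, is always free.
- turntable: Wooden turntable, fixed and not turning, 200 mm across, 22 mm high, with three canisters on it. Origin: centre of its underside.
- canister1_mid (a point): Centre of an amber glass canister with a dark lid, 60 mm across, 105 mm tall, upright on the turntable (top 127 mm above the shelf). Not to be disturbed.
- canister2_mid (a point): Centre of the second canister, the same as the first.
- canister3_mid (a point): Centre of the third canister, the same as the first.
- moka_mid (a point): Point on the axis of the round chrome coffee pot, 85 mm above its foot; the pot is 84 mm across and 176 mm tall with a black handle reaching 75 mm from the axis towards its own x. Not to be disturbed.
- coaster: Flat blue ceramic coaster, 90 mm across, 5 mm thick, fixed. Origin: centre of its underside. Not used.
Mind the look-alikes: they are no part of the job. Leave any purple look-alike of the part that bears cover_mid alone.

How it is judged:
By the outcome, as a careful person would: the job done as asked, in the order asked, and still so for the second after the job is handed in, with the robot touching nothing.
It also fails if it takes over 62 s, if anything falls off the work surface, if the arm or the gripper's body presses on something with over 40 N, if the wrist force passes 120 N, or if a joint passes its speed limit or range.

### The arm

A 7-joint arm with a two-finger parallel gripper is mounted at the origin on the work surface. World frame = base frame: x ahead of the robot, y to its left, z up, the work surface at z = 0. Lengths are in m, angles in rad, forces in N, time in s.
With the tool pointing down it reaches from about 0.425 to 0.875 m from the base axis. Payload 9.9 kg.
Tool frame: the origin (TCP) lies midway between the tips of the shut fingers; the grasp point (between the pads) lies 19 mm behind it; x points along the fingers, y is the direction in which the jaws open and shut, and the axes are right-handed (so a half turn about x gives the same grasp; the last joint's range is limited). The gripper opens to 85 mm and grips with 20 to 120 N. Pads are 22 mm wide; open, the fingers measure 114 mm over their backs; the gripper's body (76 mm by 85 mm) begins 54 mm behind the grasp point. The pads swing forward as they close: fully open they stand 13 mm farther back than shut.
Start: joints at [-1.247, 0.576, 0.025, 1.437, -0.015, 1.129, -0.057], TCP at [0.268, 0.62, 0.231] pointing down, gripper open.
Joint ranges: [-2.76, 2.76], [-0.34, 2.15], [-1.52, 1.57], [0.19, 2.46], [-1.09, 4.23], [0.17, 1.99], [-2.82, 2.82]. Speed limits (rad/s): [2.22, 2.22, 3.01, 3.01, 3.14, 3.14, 3.14].

### API

Orientations are given as a unit quaternion [x, y, z, w].
In Python, from cell import * gives the robot as it stands.
- The arm moves only by the tool apply_moves, never from a script. Its argument "deltas" is a list of rows, each an object of numbers: "tx", "ty", "tz": the shift along the tool's x, y, z in cm; "rx", "ry", "rz": the turn, a rotation vector about the tool's x, y, z in rad. In form: [{"tx": .., "ty": .., "tz": .., "rx": .., "ry": .., "rz": ..}, ...]. A call has 1 to 20 rows; each row shifts and turns the commanded pose from where the row before left it, along the tool's axes as they then stand; what a row does not reach is not made up. A row lasts 1/12 s, in which the tool goes at most 41.7 mm and 7.16 degrees, less where a joint would pass 70% of its speed; a pose out of reach is approached as far as the arm can. A call with a gripper value outside its range is refused whole. "jaw" is the opening, from -1 (shut) to 1 (fully open), set as the call begins (left out, the last holds). The fingers move at their own pace and stop on an object; the grip force is fixed at half the most. Time passes only in rows, so rows that do not move let the fingers close. It gives the time, the measured TCP pose, the force and the opening at its end, in the units of the state.
- observe(): the state, without advancing time (a new reading comes with each control period).
- snapshot(name): name is "scene" or "top" or "wrist"; returns the picture (384x512x3 uint8, red, green, blue); there is no depth.
- get_calibration(name): a dict with "camera_matrix" (3x3 intrinsics, pixels), "cam_to_world" (4x4, takes a point from camera to world coordinates). Camera axes: x right, y up, looking along -z (the intrinsics and any distortion apply to the point x, -y, -z); pixel columns grow to the right and rows downward; lengths in m; the calibration is good to about 2 mm. A picture is of the moment at which its call begins: read the wrist's pose just before it. get_calibration takes no time and is no camera call; for the wrist camera it gives the pose at the moment of the call.
- finish_job(): hands the job in, once; it reports no verdict.
Trained networks look in the newest picture that a camera, given by its name, has taken for a name from the list of things; names that differ only in an ending like _2 or _b are one class to them, and where a whole thing is asked for, a point or a joint stands for the part that bears it (a point fixed in the world has none). Each returns a list of dicts, best first, with "confidence" (0 to 1); they miss things now and then, are a little off and sometimes report something else, mostly with a low value. They report only what shows in the picture. A call takes as long as a camera call. They do not tell look-alikes from the thing itself.
- recognise(camera, name): "xy" ([column, row] in pixels, amid what is visible of it).
- trace(camera, name): "pixels" (384x512 bool, what is visible of it) and "xy" ([column, row] in pixels, amid what is visible of it).
The state is a dict: "time": time; "joint_pos": joint angles; "joint_velocities": joint speeds; "joint_torque": joint torques, N m; "ee_pos": TCP position; "orientation": TCP orientation; "ft_force": force on the tool from outside, world axes, zero at the start; "torque": the same for the moment, N m; "opening": finger opening in m.
Only numpy, scipy, OpenCV 4.12 (cv2) and the standard library are available. Lean on these libraries where they do the work, as an engineer would, in place of code of your own. Each camera call takes 0.05 s, during which the arm holds its last target.

## Working session

There is one attempt and no reset: what is moved stays moved. The work goes in short steps, Python scripts to look and compute and a tool call to move; the robot and the scene stay as the last step left them, time stands still between calls to the robot, and variables do not carry over. Pictures are saved under pics/ and viewed, and the job is handed in when it is done.

Besides the shell and the picture viewer there is one more tool, called after "Emit:" in YAML: its name, and indented under it one key for each argument. apply_moves: Moves the arm, as the interface text tells. Its arguments: {"type":"object","properties":{"deltas":{"type":"array"},"jaw":{"type":"number"}},"required":["deltas"]}

```bash
ls; mkdir -p pics; python3 - <<'E'
from cell import *
import cv2,numpy as np
print(observe())
for n in ["scene","top","wrist"]:
    im=snapshot(n); cv2.imwrite(f"pics/{n}0.png",im[:,:,::-1])
    c=get_calibration(n); print(n,{k:np.round(np.array(v),4).tolist() for k,v in c.items() if not isinstance(v,str)})
E
```

```text
pics
{'time': 0.0, 'joint_pos': array([-1.24677475,  0.57654308,  0.02482983,  1.43792538, -0.0149732 ,
        1.12904569, -0.05646149]), 'joint_velocities': array([ 8.08150949e-04,  3.51155404e-04,  5.73968920e-04,  1.09829619e-03,
        5.87914526e-04,  7.15113869e-04, -7.54613231e-06]), 'joint_torque': array([-1.04870589e-04, -7.65768099e+01,  2.25053430e+00, -2.85971028e+01,
        1.53184292e-02,  1.25358050e-02, -2.35396095e-05]), 'ee_pos': array([0.26751864, 0.61920252, 0.23042888]), 'orientation': array([ 0.14254834,  0.69255038, -0.14376435,  0.69237689]), 'ft_force': array([ 0.61449609, -0.37935541,  0.07303476]), 'torque': array([-0.01771111, -0.02990132, -0.02134842]), 'opening': 0.08528524282907672}
scene {'camera_matrix': [[477.9158, 0.0, 257.5421], [0.0, 477.9158, 179.5311], [0.0, 0.0, 1.0]], 'cam_to_world': [[0.7934, -0.4869, 0.3653, 1.0943], [0.6087, 0.6421, -0.4661, -0.676], [-0.0076, 0.5921, 0.8058, 1.3075], [0.0, 0.0, 0.0, 1.0]]}
top {'camera_matrix': [[354.4659, 0.0, 257.1234], [0.0, 354.4659, 193.1241], [0.0, 0.0, 1.0]], 'cam_to_world': [[0.0778, 0.9752, -0.2073, 0.3838], [-0.997, 0.0762, -0.0156, -0.0136], [0.0006, 0.2078, 0.9782, 0.9846], [0.0, 0.0, 0.0, 1.0]]}
wrist {'camera_matrix': [[278.9005, 0.0, 253.3287], [0.0, 278.9005, 194.0624], [0.0, 0.0, 1.0]], 'cam_to_world': [[0.3964, -0.8701, -0.2929, 0.191], [0.9181, 0.3756, 0.1269, 0.6517], [-0.0004, -0.3192, 0.9477, 0.3739], [0.0, 0.0, 0.0, 1.0]]}
```

View pics/scene0.png

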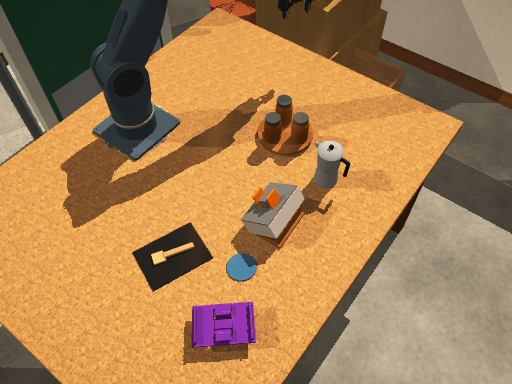

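View pics/top0.png

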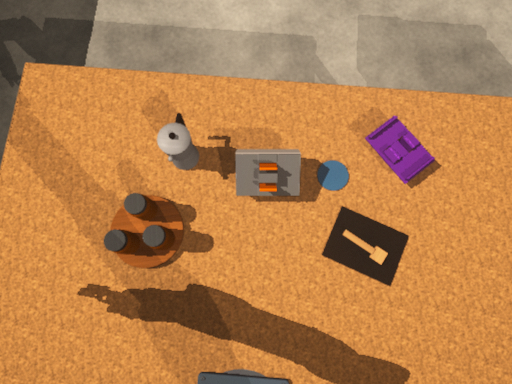

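View pics/wrist0.png

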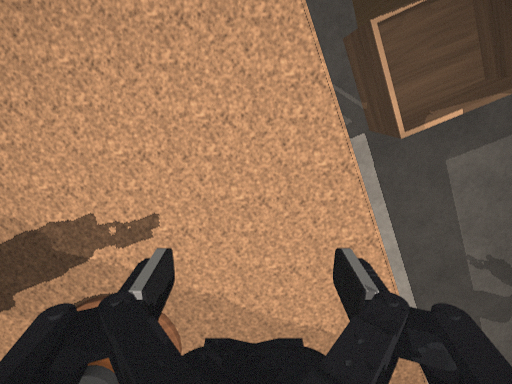

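The top picture shows:
- the grey cover with its orange tabs on the white case at about (268,178)
- the purple look-alike at about (400,150)
- the mat with the paddle at about (366,245)
- the pot at about (175,145)
- the turntable at about (148,230)

Next I measure these positions.

```bash
cat > h.py <<'E'
from cell import *
import cv2,numpy as np
from scipy.spatial.transform import Rotation as R
def ray(cal,uv):
    K=np.array(cal["camera_matrix"]);T=np.array(cal["cam_to_world"])
    d=np.linalg.inv(K)@np.array([uv[0],uv[1],1.]); d=np.array([d[0],-d[1],-d[2]])
    return T[:3,3],T[:3,:3]@d
def toz(cal,uv,z):
    o,d=ray(cal,uv); return o+d*(z-o[2])/d[2]
def proj(cal,p):
    K=np.array(cal["camera_matrix"]);T=np.array(cal["cam_to_world"])
    q=T[:3,:3].T@(np.array(p)-T[:3,3]); q=np.array([q[0],-q[1],-q[2]]); q=K@q; return q[:2]/q[2]
def tri(obs):
    A=np.zeros((3,3));b=np.zeros(3)
    for c,uv in obs:
        o,d=ray(c,uv);d=d/np.linalg.norm(d);P=np.eye(3)-np.outer(d,d);A+=P;b+=P@o
    x=np.linalg.solve(A,b); return x
E
python3 - <<'E'
from h import *
import json
cs={n:get_calibration(n) for n in ["top","scene"]}
for n in cs:
    snapshot(n)
    ov=None
    for t,z in [("mat",.004),("paddle_mid",.010),("cover_mid",.15),("tray",.1),("tab_low",.15),("turntable",.022),("canister1_mid",.127),("moka_mid",.176),("coaster",.005)]:
        for r in trace(n,t)[:4]:
            m=r["pixels"].astype(np.uint8)
            cn,_=cv2.findContours(m,0,2)
            c=max(cn,key=cv2.contourArea)
            w=np.array([toz(cs[n],p[0],z)[:2] for p in c],np.float32)
            rc=cv2.minAreaRect(w)
            ct=toz(cs[n],np.array(r["xy"]),z)
            print(n,t,round(r["confidence"],2),"xy",np.round(r["xy"],1),"rect",np.round(rc[0],4),np.round(rc[1],4),round(rc[2],1),"c",np.round(ct[:2],4),m.sum())
            np.save(f"pics/{n}_{t}_{int(r['confidence']*100)}.npy",m)
E
```

```text
top mat 0.76 xy [365.6 241.6] rect [ 0.4688 -0.3062] [0.2026 0.1518] 69.7 c [ 0.4789 -0.3058] 3591
top paddle_mid 0.89 xy [368.9 250.3] rect [ 0.469  -0.2999] [0.1314 0.0401] 59.7 c [ 0.4555 -0.3133] 498
top paddle_mid 0.7 xy [141.  206.9] rect [0.5265 0.3215] [0.1005 0.0626] 68.5 c [0.5259 0.3215] 688
top cover_mid 0.97 xy [399.9 150. ] rect [ 0.6996 -0.3435] [0.1484 0.102 ] 41.8 c [ 0.6967 -0.3436] 2302
top cover_mid 0.95 xy [269.2 177.3] rect [ 0.6095 -0.0235] [0.1032 0.1573] 4.5 c [ 0.6021 -0.0265] 2648
top tray 0.54 xy [268.  149.1] rect [ 0.6858 -0.0192] [0.0165 0.1623] 4.5 c [ 0.691  -0.0188] 280
top tab_low 0.66 xy [412.1 146.9] rect [ 0.7226 -0.3671] [0.0345 0.0359] 44.9 c [ 0.7071 -0.3738] 191
top tab_low 0.61 xy [270.9 184.1] rect [ 0.5765 -0.0255] [0.0173 0.0387] 4.5 c [ 0.5854 -0.0318] 133
top turntable 0.64 xy [150.5 223.6] rect [0.4585 0.2869] [0.1905 0.1945] 27.6 c [0.4804 0.2849] 2453
top turntable 0.25 xy [157.2 236.7] rect [0.4459 0.2587] [0.0886 0.0632] 80.6 c [0.4465 0.2618] 648
top canister1_mid 0.82 xy [140.5 208.2] rect [0.5094 0.2829] [0.0872 0.054 ] 68.2 c [
[... 1167 characters left out ...]
 [242.1 266.7] rect [ 0.7074 -0.2585] [0.0746 0.0756] 37.3 c [ 0.7115 -0.2588] 622
scene tab_low 0.23 xy [279.5 222.7] rect [ 0.7007 -0.071 ] [0.1987 0.0885] 74.9 c [ 0.7107 -0.0889] 927
scene turntable 0.7 xy [285.4 142.4] rect [0.4775 0.2677] [0.1953 0.1395] 29.0 c [0.4909 0.2564] 782
scene canister1_mid 0.72 xy [297.4 126.8] rect [0.5398 0.2642] [0.0536 0.1416] 29.1 c [0.5323 0.2601] 460
scene moka_mid 0.62 xy [328.4 167.4] rect [0.7225 0.1609] [0.1037 0.18  ] 32.1 c [0.7228 0.1422] 1174
scene moka_mid 0.39 xy [282.9 108.2] rect [0.4742 0.2583] [0.0497 0.1332] 35.1 c [0.4703 0.2606] 374
scene coaster 0.85 xy [241.7 266.8] rect [ 0.66   -0.2074] [0.0896 0.0882] 37.3 c [ 0.6628 -0.2075] 667
```

```bash
python3 - <<'E'
import cv2
a=cv2.imread("pics/top0.png")[130:215,215:325]; b=cv2.imread("pics/scene0.png")[170:250,230:315]
cv2.imwrite("pics/c1.png",cv2.resize(a,None,fx=7,fy=7,interpolation=cv2.INTER_CUBIC)); cv2.imwrite("pics/c2.png",cv2.resize(b,None,fx=7,fy=7,interpolation=cv2.INTER_CUBIC))
a=cv2.imread("pics/top0.png")[200:290,315:415];cv2.imwrite("pics/c3.png",cv2.resize(a,None,fx=6,fy=6,interpolation=cv2.INTER_CUBIC))
E
```

```text
(no output)
```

View pics/c1.png

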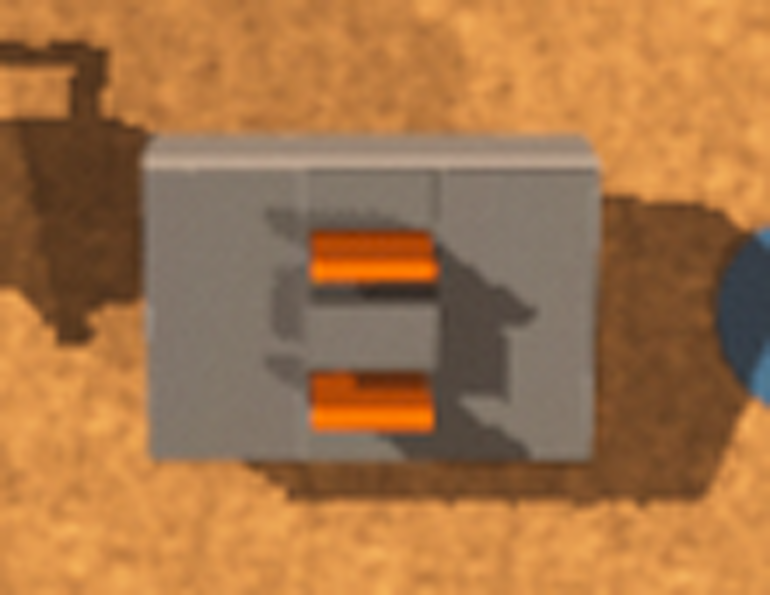

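View pics/c2.png

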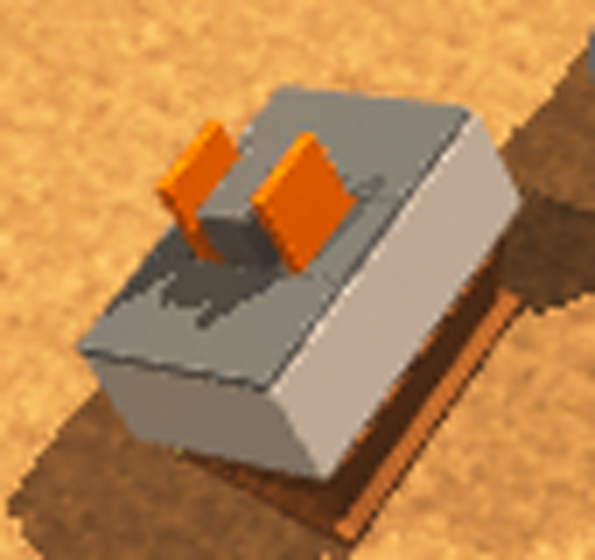

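View pics/c3.png

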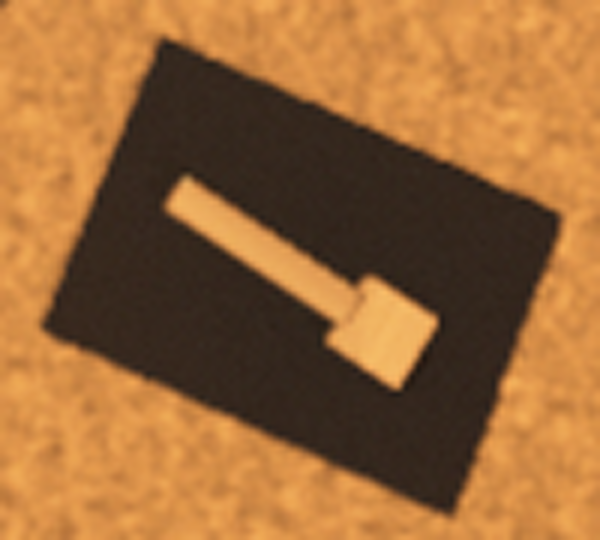

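```bash
cat > fit.py <<'E'
from h import *
from scipy.optimize import least_squares
cs={n:get_calibration(n) for n in ["top","scene"]}
T=lambda u,v:((u+.5)/7-.5+215,(v+.5)/7-.5+130)
S=lambda u,v:((u+.5)/7-.5+230,(v+.5)/7-.5+170)
ob=[]
for p,q in [((31,22,95),(312,258)),((31,-22,95),(436,258)),((24,22,95),(312,283)),((24,-22,95),(436,283)),
 ((-31,22,95),(310,430)),((-31,-22,95),(433,430)),((-24,22,95),(310,402)),((-24,-22,95),(433,402)),
 ((56,84,55),(148,165)),((56,-84,55),(600,168)),((-56,84,55),(152,458)),((-56,-84,55),(594,458))]: ob.append(("top",p,T(*q)))
for p,q in [((-56,-84,55),(80,350)),((56,-84,55),(270,388)),((-56,84,55),(285,88)),((56,84,55),(475,108)),((56,-84,-4),(325,478)),((56,84,-4),(520,200)),((-56,-84,-4),(148,435)),
 ((31,22,95),(312,133)),((31,-22,95),(255,200)),((31,-22,55),(300,270)),((31,22,55),(355,203)),((-31,22,95),(212,122)),((-31,-22,95),(160,188)),]: ob.append(("scene",p,S(*q)))
def Rm(y,t): return R.from_euler('zy',[y,-t]).as_matrix()
def f(v,full=False):
    M=Rm(v[3],v[4]); return np.concatenate([proj(cs[n],M@(np.array(p)/1000)+v[:3])-q for n,p,q in ob])
r=least_squares(f,[.62,-.02,.06,0,np.pi/6],loss='soft_l1')
print(np.round(r.x,4),np.degrees(r.x[3:])); print(np.round(f(r.x).reshape(-1,2),1).tolist())
g=lambda v:f([*v,np.pi/6]); r2=least_squares(g,r.x[:4],loss='soft_l1'); print(np.round(r2.x,4),r2.cost,r.cost)
M=Rm(r2.x[3],np.pi/6); print("cover_mid",M@[0,0,.08]+r2.x[:3])
E
python3 fit.py
python3 - <<'E'
from h import *
# paddle & mat: two-view checks with height planes; colour segmentation
for n in ["top","scene"]:
    im=cv2.imread(f"pics/{n}0.png");c=get_calibration(n)
    m=np.load([f"pics/{n}_paddle_mid_{k}.npy" for k in ([89] if n=="top" else [62])][0])
    ys,xs=np.nonzero(m); w=np.array([toz(c,(x,y),.015)[:2] for x,y in zip(xs,ys)])
    mu=w.mean(0);u,s,v=np.linalg.svd(w-mu); a=v[0]; 
    t=(w-mu)@a; o=(w-mu)@v[1]; print(n,mu,np.degrees(np.arctan2(a[1],a[0])),t.min(),t.max(),o.min(),o.max())
    print("ends mid", mu+a*(t.min()+t.max())/2)
E
```

```text
[ 0.6531 -0.023   0.0494  0.0781  0.5521] [ 4.47348886 31.63301856]
[[-0.6, 0.2], [-0.4, 0.2], [-0.5, -0.6], [-0.4, -0.6], [-0.0, -0.5], [-0.1, -0.5], [-0.1, 0.9], [-0.1, 0.9], [-1.0, -0.1], [0.7, -0.7], [-0.2, -0.6], [0.2, -0.4], [-1.0, -0.2], [-1.1, -1.3], [-0.2, 1.0], [-0.4, 0.3], [-0.6, 0.2], [0.4, 1.5], [-2.3, 1.3], [0.6, -0.3], [0.7, 0.0], [-0.1, 0.0], [-0.2, -0.3], [-0.1, -0.0], [-0.7, 0.1]]
[ 0.6512 -0.0229  0.0482  0.0801] 9.607676995369818 8.792377843919319
cover_mid [ 0.61121962 -0.02288718  0.11753199]
top [ 0.46369493 -0.30560244] -119.510852326693 -0.07404721188465906 0.05680953125178595 -0.02007801719961272 0.01983512793898458
ends mid [ 0.46794047 -0.29810179]
scene [ 0.46465707 -0.30693439] -118.82930583784076 -0.07254531198315942 0.05401227422649117 -0.017953292745880194 0.01827696421533115
ends mid [ 0.4691254  -0.29881637]
```

The case fit is good: cover_mid is at about (0.611,-0.023,0.118), yaw 4.6°. The mat is at about (0.4685,-0.305), yaw -20.4°. The paddle is at about (0.4685,-0.2985), with its blade pointing towards -119°. Of the two cover candidates, the grey one with orange tabs at (268,178) fits the description (crop confirmed). The purple one at (400,150) is the look-alike.

Next I write a planner.

```bash
cat >> h.py <<'E'
def down(deg,tilt=0.0):
    # jaw dir at yaw deg; tool x down; tilt: for case frame (rot about level y by -tilt)
    c,s=np.cos(np.radians(deg)),np.sin(np.radians(deg))
    return np.array([[0,c,s],[0,s,-c],[-1,0,0]],float)
def casetool(yawdeg,tilt=30,flip=False):
    M=R.from_euler('zy',[np.radians(yawdeg),-np.radians(tilt)]).as_matrix()
    x=-M[:,2]; y=M[:,0]*(-1 if flip else 1); return np.column_stack([x,y,np.cross(x,y)])
def plan(wps,start=None):
    """wps: (pos,Rm,n). constant body step per segment; prints rows"""
    if start is None:
        o=observe(); p,M=o["ee_pos"],R.from_quat(o["orientation"]).as_matrix()
    else: p,M=start
    for tp,tM,n in wps:
        tp=np.array(tp); rv=R.from_matrix(M.T@tM).as_rotvec()
        if n is None: n=int(np.ceil(max(np.linalg.norm(tp-p)/.040,np.linalg.norm(rv)/.12,1)))
        # straight-line search for constant body shift d: sum_k M*Rk*d = tp-p
        S=sum(R.from_rotvec(rv*k/n).as_matrix() for k in range(n))
        d=np.linalg.solve(M@S,tp-p)*100
        d=np.round(d,2); r=np.round(rv/n,3)
        print(n,"x",dict(zip("tx ty tz rx ry rz".split(),[*d.tolist(),*r.tolist()])))
        ps=[]
        for k in range(n):
            p=p+M@d/100; M=M@R.from_rotvec(r).as_matrix(); ps.append(p)
        print("   mid",np.round(ps[len(ps)//2],3),"end",np.round(p,4),"want",np.round(tp,4))
E
python3 - <<'E'
from h import *
o=observe();M=R.from_quat(o["orientation"]).as_matrix();print(np.round(M,3),np.degrees(np.arctan2(M[1,1],M[0,1])))
D=down(-29.3); D2=down(150.7)
a=[.4646,-.3055]
for X in (D,D2):
    print("--");plan([((.45,.15,.26),X if X is D else X,None),((*a,.12),X,None)])
E
```

```text
[[-0.     0.397  0.918]
 [-0.     0.918 -0.397]
 [-1.    -0.     0.   ]] 66.6353314691561
--
14 x {'tx': -0.21, 'ty': -0.06, 'tz': 4.05, 'rx': 0.12, 'ry': 0.0, 'rz': 0.0}
   mid [0.475 0.387 0.248] end [0.4487 0.1503 0.2607] want [0.45 0.15 0.26]
12 x {'tx': 1.17, 'ty': 1.98, 'tz': 3.24, 'rx': -0.0, 'ry': 0.0, 'rz': -0.0}
   mid [ 0.457 -0.115  0.179] end [ 0.4631 -0.3051  0.1204] want [ 0.4646 -0.3055  0.12  ]
--
13 x {'tx': -0.22, 'ty': -4.22, 'tz': 0.43, 'rx': -0.113, 'ry': -0.0, 'rz': 0.0}
   mid [0.277 0.33  0.247] end [0.4506 0.1506 0.2599] want [0.45 0.15 0.26]
12 x {'tx': 1.17, 'ty': -1.96, 'tz': -3.26, 'rx': 0.0, 'ry': -0.0, 'rz': 0.0}
   mid [ 0.459 -0.116  0.178] end [ 0.465  -0.3057  0.1196] want [ 0.4646 -0.3055  0.12  ]
```

Emit:
apply_moves:
  deltas:
    - {"tx": -0.21,"ty": -0.06,"tz": 4.05,"rx": 0.12}
    - {"tx": -0.21,"ty": -0.06,"tz": 4.05,"rx": 0.12}
    - {"tx": -0.21,"ty": -0.06,"tz": 4.05,"rx": 0.12}
    - {"tx": -0.21,"ty": -0.06,"tz": 4.05,"rx": 0.12}
    - {"tx": -0.21,"ty": -0.06,"tz": 4.05,"rx": 0.12}
    - {"tx": -0.21,"ty": -0.06,"tz": 4.05,"rx": 0.12}
    - {"tx": -0.21,"ty": -0.06,"tz": 4.05,"rx": 0.12}
    - {"tx": -0.21,"ty": -0.06,"tz": 4.05,"rx": 0.12}
    - {"tx": -0.21,"ty": -0.06,"tz": 4.05,"rx": 0.12}
    - {"tx": -0.21,"ty": -0.06,"tz": 4.05,"rx": 0.12}
    - {"tx": -0.21,"ty": -0.06,"tz": 4.05,"rx": 0.12}
    - {"tx": -0.21,"ty": -0.06,"tz": 4.05,"rx": 0.12}
    - {"tx": -0.21,"ty": -0.06,"tz": 4.05,"rx": 0.12}
    - {"tx": -0.21,"ty": -0.06,"tz": 4.05,"rx": 0.12}

```text
validation failed for argument at $.de...
```

Emit:
apply_moves:
  deltas:
    - {"tx": 1.17,"ty": 1.98,"tz": 3.24}
    - {"tx": 1.17,"ty": 1.98,"tz": 3.24}
    - {"tx": 1.17,"ty": 1.98,"tz": 3.24}
    - {"tx": 1.17,"ty": 1.98,"tz": 3.24}
    - {"tx": 1.17,"ty": 1.98,"tz": 3.24}
    - {"tx": 1.17,"ty": 1.98,"tz": 3.24}
    - {"tx": 1.17,"ty": 1.98,"tz": 3.24}
    - {"tx": 1.17,"ty": 1.98,"tz": 3.24}
    - {"tx": 1.17,"ty": 1.98,"tz": 3.24}
    - {"tx": 1.17,"ty": 1.98,"tz": 3.24}
    - {"tx": 1.17,"ty": 1.98,"tz": 3.24}
    - {"tx": 1.17,"ty": 1.98,"tz": 3.24}
    - {"tx": 0}
    - {"tx": 0}

```text
validation failed for argument at $.de...
```

```bash
python3 - <<'E'
from h import *
o=observe();print(o["time"],o["ee_pos"],o["joint_pos"],o["ft_force"])
im=snapshot("wrist");cv2.imwrite("pics/w1.png",im[:,:,::-1])
c=get_calibration("wrist")
for r in trace("wrist","paddle_mid")[:2]:
    m=r["pixels"];ys,xs=np.nonzero(m); w=np.array([toz(c,(x,y),.015)[:2] for x,y in zip(xs,ys)])
    rc=cv2.minAreaRect(w.astype(np.float32));print(r["confidence"],r["xy"],rc,len(xs))
for r in trace("wrist","mat")[:1]:
    m=r["pixels"];ys,xs=np.nonzero(m); print("mat",r["confidence"],ys.min(),ys.max(),xs.min(),xs.max())
plan([((.4646,-.3055,.0075),down(-29.3),7)])
E
```

```text
1.15 [0.26768818 0.61962523 0.23127586] [-1.24680509  0.57571007  0.02491825  1.43711868 -0.01500405  1.12904743
 -0.05648002] [-0.58576612  1.15903921 -0.52096376]
7 x {'tx': 3.2, 'ty': -3.55, 'tz': 14.77, 'rx': 0.239, 'ry': -0.0, 'rz': -0.0}
   mid [0.583 0.126 0.103] end [ 0.465  -0.3054  0.0073] want [ 0.4646 -0.3055  0.0075]
```

View pics/w1.png

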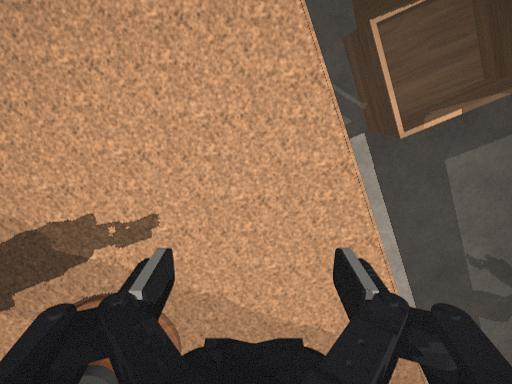

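The rejected rows probably lacked some keys, so I'll give all six.

Emit:
apply_moves:
  deltas:
    - {"tx": -0.21,"ty": -0.06,"tz": 4.05,"rx": 0.12,"ry": 0,"rz": 0}
    - {"tx": -0.21,"ty": -0.06,"tz": 4.05,"rx": 0.12,"ry": 0,"rz": 0}
    - {"tx": -0.21,"ty": -0.06,"tz": 4.05,"rx": 0.12,"ry": 0,"rz": 0}
    - {"tx": -0.21,"ty": -0.06,"tz": 4.05,"rx": 0.12,"ry": 0,"rz": 0}
    - {"tx": -0.21,"ty": -0.06,"tz": 4.05,"rx": 0.12,"ry": 0,"rz": 0}
    - {"tx": -0.21,"ty": -0.06,"tz": 4.05,"rx": 0.12,"ry": 0,"rz": 0}
    - {"tx": -0.21,"ty": -0.06,"tz": 4.05,"rx": 0.12,"ry": 0,"rz": 0}
    - {"tx": -0.21,"ty": -0.06,"tz": 4.05,"rx": 0.12,"ry": 0,"rz": 0}
    - {"tx": -0.21,"ty": -0.06,"tz": 4.05,"rx": 0.12,"ry": 0,"rz": 0}
    - {"tx": -0.21,"ty": -0.06,"tz": 4.05,"rx": 0.12,"ry": 0,"rz": 0}
    - {"tx": -0.21,"ty": -0.06,"tz": 4.05,"rx": 0.12,"ry": 0,"rz": 0}
    - {"tx": -0.21,"ty": -0.06,"tz": 4.05,"rx": 0.12,"ry": 0,"rz": 0}
    - {"tx": -0.21,"ty": -0.06,"tz": 4.05,"rx": 0.12,"ry": 0,"rz": 0}
    - {"tx": -0.21,"ty": -0.06,"tz": 4.05,"rx": 0.12,"ry": 0,"rz": 0}

```text
time: 2.47
ee_pos: [0.4488, 0.1481, 0.2609]
orientation: [0.613, 0.353, -0.612, 0.353]
ft_force: [0.6, 0.6, 0.8]
opening: 0.0854
```

Emit:
apply_moves:
  deltas:
    - {"tx": 1.17,"ty": 1.98,"tz": 3.24,"rx": 0,"ry": 0,"rz": 0}
    - {"tx": 1.17,"ty": 1.98,"tz": 3.24,"rx": 0,"ry": 0,"rz": 0}
    - {"tx": 1.17,"ty": 1.98,"tz": 3.24,"rx": 0,"ry": 0,"rz": 0}
    - {"tx": 1.17,"ty": 1.98,"tz": 3.24,"rx": 0,"ry": 0,"rz": 0}
    - {"tx": 1.17,"ty": 1.98,"tz": 3.24,"rx": 0,"ry": 0,"rz": 0}
    - {"tx": 1.17,"ty": 1.98,"tz": 3.24,"rx": 0,"ry": 0,"rz": 0}
    - {"tx": 1.17,"ty": 1.98,"tz": 3.24,"rx": 0,"ry": 0,"rz": 0}
    - {"tx": 1.17,"ty": 1.98,"tz": 3.24,"rx": 0,"ry": 0,"rz": 0}
    - {"tx": 1.17,"ty": 1.98,"tz": 3.24,"rx": 0,"ry": 0,"rz": 0}
    - {"tx": 1.17,"ty": 1.98,"tz": 3.24,"rx": 0,"ry": 0,"rz": 0}
    - {"tx": 1.17,"ty": 1.98,"tz": 3.24,"rx": 0,"ry": 0,"rz": 0}
    - {"tx": 1.17,"ty": 1.98,"tz": 3.24,"rx": 0,"ry": 0,"rz": 0}
    - {"tx": 0,"ty": 0,"tz": 0,"rx": 0,"ry": 0,"rz": 0}
    - {"tx": 0,"ty": 0,"tz": 0,"rx": 0,"ry": 0,"rz": 0}

```text
time: 3.63
ee_pos: [0.462, -0.3078, 0.1196]
orientation: [-0.612, -0.354, 0.612, -0.354]
ft_force: [0.3, 0.9, 0.3]
opening: 0.0853
```

```bash
python3 - <<'E'
from h import *
o=observe();print(o["time"],o["ee_pos"],o["joint_pos"],o["ft_force"])
im=snapshot("wrist");cv2.imwrite("pics/w1.png",im[:,:,::-1])
c=get_calibration("wrist")
for r in trace("wrist","paddle_mid")[:2]:
    m=r["pixels"];ys,xs=np.nonzero(m); w=np.array([toz(c,(x,y),.015)[:2] for x,y in zip(xs,ys)])
    rc=cv2.minAreaRect(w.astype(np.float32));print(r["confidence"],r["xy"],rc,len(xs))
for r in trace("wrist","mat")[:1]:
    m=r["pixels"];ys,xs=np.nonzero(m); print("mat",r["confidence"],ys.min(),ys.max(),xs.min(),xs.max())
    w=np.array([toz(c,(x,y),.004)[:2] for x,y in zip(xs,ys)]);print(cv2.minAreaRect(w.astype(np.float32)))
plan([((.4646,-.3055,.0075),down(-29.3),7)])
E
```

```text
3.6333 [ 0.46196757 -0.30778557  0.1196277 ] [ 0.19978316  0.57348137  0.46649875  1.9050347  -0.36517827  0.74772969
  0.35180856] [0.34204406 0.87955348 0.27145489]
0.69 [256.3, 192.3] ((0.46817395091056824, -0.29633575677871704), (0.12673506140708923, 0.0367056280374527), 60.28839111328125) 3194
mat 0.98 57 280 156 342
((0.4690733850002289, -0.3041498363018036), (0.2025073617696762, 0.15124788880348206), 70.00785064697266)
7 x {'tx': 1.61, 'ty': 0.03, 'tz': 0.01, 'rx': -0.001, 'ry': -0.0, 'rz': 0.0}
   mid [ 0.464 -0.305  0.056] end [ 0.465  -0.3054  0.0077] want [ 0.4646 -0.3055  0.0075]
```

View pics/w1.png

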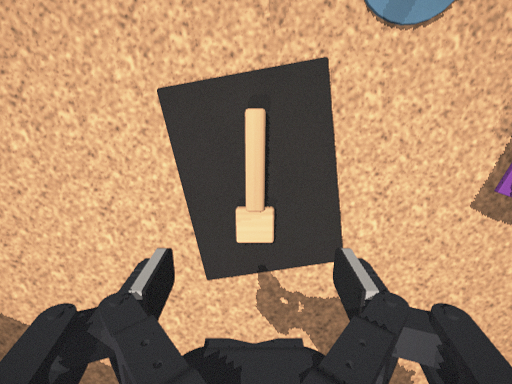

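Emit:
apply_moves:
  deltas:
    - {"tx": 1.61,"ty": 0.03,"tz": 0.01,"rx": 0,"ry": 0,"rz": 0}
    - {"tx": 1.61,"ty": 0.03,"tz": 0.01,"rx": 0,"ry": 0,"rz": 0}
    - {"tx": 1.61,"ty": 0.03,"tz": 0.01,"rx": 0,"ry": 0,"rz": 0}
    - {"tx": 1.61,"ty": 0.03,"tz": 0.01,"rx": 0,"ry": 0,"rz": 0}
    - {"tx": 1.61,"ty": 0.03,"tz": 0.01,"rx": 0,"ry": 0,"rz": 0}
    - {"tx": 1.61,"ty": 0.03,"tz": 0.01,"rx": 0,"ry": 0,"rz": 0}
    - {"tx": 1.61,"ty": 0.03,"tz": 0.01,"rx": 0,"ry": 0,"rz": 0}
    - {"tx": 0,"ty": 0,"tz": 0,"rx": 0,"ry": 0,"rz": 0}
    - {"tx": 0,"ty": 0,"tz": 0,"rx": 0,"ry": 0,"rz": 0}

```text
time: 4.53
ee_pos: [0.4649, -0.3052, 0.0077]
orientation: [-0.611, -0.357, 0.611, -0.356]
ft_force: [-0.2, -0.2, 1.4]
opening: 0.0852
```

Emit:
apply_moves:
  deltas:
    - {"tx": 0,"ty": 0,"tz": 0,"rx": 0,"ry": 0,"rz": 0}
    - {"tx": 0,"ty": 0,"tz": 0,"rx": 0,"ry": 0,"rz": 0}
    - {"tx": 0,"ty": 0,"tz": 0,"rx": 0,"ry": 0,"rz": 0}
    - {"tx": 0,"ty": 0,"tz": 0,"rx": 0,"ry": 0,"rz": 0}
    - {"tx": 0,"ty": 0,"tz": 0,"rx": 0,"ry": 0,"rz": 0}
    - {"tx": 0,"ty": 0,"tz": 0,"rx": 0,"ry": 0,"rz": 0}
    - {"tx": 0,"ty": 0,"tz": 0,"rx": 0,"ry": 0,"rz": 0}
    - {"tx": 0,"ty": 0,"tz": 0,"rx": 0,"ry": 0,"rz": 0}
  jaw: -1

```text
time: 5.2
ee_pos: [0.4648, -0.3068, 0.0082]
orientation: [0.611, 0.355, -0.611, 0.356]
ft_force: [-1.5, 1.3, 7.0]
opening: 0.0159
```

```bash
python3 - <<'E'
from h import *
D=down(4.6)
plan([((.4648,-.3068,.06),down(-29.4),3),((.445,-.008,.05),D,None),((.445,-.008,.0055),D,6)])
E
```

```text
3 x {'tx': -1.73, 'ty': 0.0, 'tz': -0.0, 'rx': -0.001, 'ry': -0.0, 'rz': -0.0}
   mid [ 0.465 -0.307  0.043] end [ 0.4648 -0.3068  0.0601] want [ 0.4648 -0.3068  0.06  ]
8 x {'tx': 0.13, 'ty': -1.2, 'tz': -3.61, 'rx': -0.074, 'ry': -0.0, 'rz': -0.0}
   mid [ 0.473 -0.118  0.054] end [ 0.4451 -0.0075  0.0497] want [ 0.445 -0.008  0.05 ]
6 x {'tx': 0.74, 'ty': -0.0, 'tz': 0.01, 'rx': -0.0, 'ry': 0.0, 'rz': -0.0}
   mid [ 0.445 -0.008  0.02 ] end [ 0.4451 -0.0081  0.0053] want [ 0.445  -0.008   0.0055]
```

Emit:
apply_moves:
  deltas:
    - {"tx": -1.73,"ty": 0,"tz": 0,"rx": 0,"ry": 0,"rz": 0}
    - {"tx": -1.73,"ty": 0,"tz": 0,"rx": 0,"ry": 0,"rz": 0}
    - {"tx": -1.73,"ty": 0,"tz": 0,"rx": 0,"ry": 0,"rz": 0}
    - {"tx": 0.13,"ty": -1.2,"tz": -3.61,"rx": -0.074,"ry": 0,"rz": 0}
    - {"tx": 0.13,"ty": -1.2,"tz": -3.61,"rx": -0.074,"ry": 0,"rz": 0}
    - {"tx": 0.13,"ty": -1.2,"tz": -3.61,"rx": -0.074,"ry": 0,"rz": 0}
    - {"tx": 0.13,"ty": -1.2,"tz": -3.61,"rx": -0.074,"ry": 0,"rz": 0}
    - {"tx": 0.13,"ty": -1.2,"tz": -3.61,"rx": -0.074,"ry": 0,"rz": 0}
    - {"tx": 0.13,"ty": -1.2,"tz": -3.61,"rx": -0.074,"ry": 0,"rz": 0}
    - {"tx": 0.13,"ty": -1.2,"tz": -3.61,"rx": -0.074,"ry": 0,"rz": 0}
    - {"tx": 0.13,"ty": -1.2,"tz": -3.61,"rx": -0.074,"ry": 0,"rz": 0}
    - {"tx": 0,"ty": 0,"tz": 0,"rx": 0,"ry": 0,"rz": 0}
    - {"tx": 0,"ty": 0,"tz": 0,"rx": 0,"ry": 0,"rz": 0}

```text
time: 6.28
ee_pos: [0.4451, -0.0051, 0.0491]
orientation: [0.48, 0.52, -0.48, 0.519]
ft_force: [1.2, -1.2, -0.1]
opening: 0.0158
```

```bash
python3 - <<'E'
from h import *
for n in ["scene","wrist"]:
    im=snapshot(n);cv2.imwrite(f"pics/{n}2.png",im[:,:,::-1])
D=down(4.6)
plan([((.445,-.008,.0055),D,6)])
E
```

```text
6 x {'tx': 0.73, 'ty': -0.02, 'tz': -0.0, 'rx': -0.001, 'ry': 0.0, 'rz': -0.0}
   mid [ 0.445 -0.008  0.02 ] end [ 0.445  -0.008   0.0055] want [ 0.445  -0.008   0.0055]
```

View pics/wrist2.png

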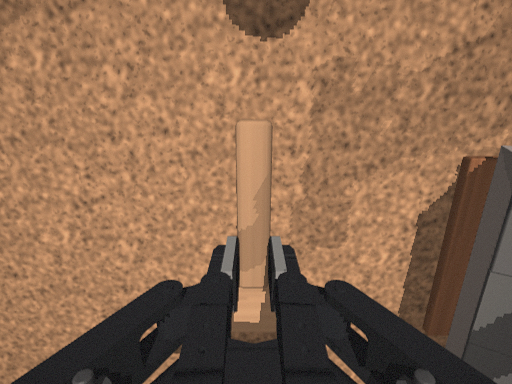

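View pics/scene2.png

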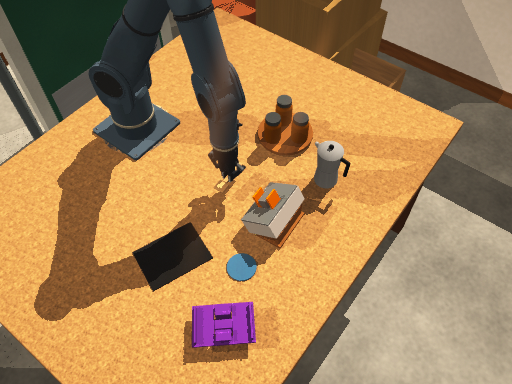

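The wrist view shows the handle held squarely between the pads (254, 120–300), and the mat is clear. I lower and release it.

Emit:
apply_moves:
  deltas:
    - {"tx": 0.73,"ty": -0.02,"tz": 0,"rx": 0,"ry": 0,"rz": 0}
    - {"tx": 0.73,"ty": -0.02,"tz": 0,"rx": 0,"ry": 0,"rz": 0}
    - {"tx": 0.73,"ty": -0.02,"tz": 0,"rx": 0,"ry": 0,"rz": 0}
    - {"tx": 0.73,"ty": -0.02,"tz": 0,"rx": 0,"ry": 0,"rz": 0}
    - {"tx": 0.73,"ty": -0.02,"tz": 0,"rx": 0,"ry": 0,"rz": 0}
    - {"tx": 0.73,"ty": -0.02,"tz": 0,"rx": 0,"ry": 0,"rz": 0}
    - {"tx": 0,"ty": 0,"tz": 0,"rx": 0,"ry": 0,"rz": 0}
    - {"tx": 0,"ty": 0,"tz": 0,"rx": 0,"ry": 0,"rz": 0}

```text
time: 7.05
ee_pos: [0.4441, -0.0076, 0.0048]
orientation: [0.481, 0.519, -0.481, 0.518]
ft_force: [0.6, 0.3, -0.4]
opening: 0.0159
```

Emit:
apply_moves:
  deltas:
    - {"tx": 0,"ty": 0,"tz": 0,"rx": 0,"ry": 0,"rz": 0}
    - {"tx": 0,"ty": 0,"tz": 0,"rx": 0,"ry": 0,"rz": 0}
    - {"tx": 0,"ty": 0,"tz": 0,"rx": 0,"ry": 0,"rz": 0}
    - {"tx": 0,"ty": 0,"tz": 0,"rx": 0,"ry": 0,"rz": 0}
    - {"tx": 0,"ty": 0,"tz": 0,"rx": 0,"ry": 0,"rz": 0}
    - {"tx": -1,"ty": 0,"tz": 0,"rx": 0,"ry": 0,"rz": 0}
    - {"tx": -3,"ty": 0,"tz": 0,"rx": 0,"ry": 0,"rz": 0}
    - {"tx": -3,"ty": 0,"tz": 0,"rx": 0,"ry": 0,"rz": 0}
    - {"tx": -3,"ty": 0,"tz": 0,"rx": 0,"ry": 0,"rz": 0}
  jaw: 1

```text
time: 7.8
ee_pos: [0.4439, -0.0075, 0.1064]
orientation: [0.481, 0.519, -0.481, 0.518]
ft_force: [0.6, -0.7, 0.3]
opening: 0.0854
```

```bash
python3 - <<'E'
from h import *
M=R.from_euler('zy',[.0801,-np.pi/6]).as_matrix(); cm=np.array([.6112,-.0229,.1175])
G=casetool(4.6)
pre=cm+M@[0,0,.12-.019]
plan([((.50,-.015,.22),down(4.6),None),(pre,G,None)])
print(pre)
E
```

```text
4 x {'tx': -2.84, 'ty': 1.38, 'tz': 0.29, 'rx': -0.001, 'ry': 0.0, 'rz': 0.0}
   mid [ 0.486 -0.013  0.192] end [ 0.5    -0.0149  0.2199] want [ 0.5   -0.015  0.22 ]
5 x {'tx': 0.55, 'ty': 1.12, 'tz': 0.25, 'rx': -0.0, 'ry': -0.008, 'rz': 0.105}
   mid [ 0.535 -0.02   0.207] end [ 0.5606 -0.0229  0.205 ] want [ 0.5607 -0.0229  0.205 ]
[ 0.5607     -0.0229      0.20496857]
```

Emit:
apply_moves:
  deltas:
    - {"tx": -2.84,"ty": 1.38,"tz": 0.29,"rx": 0,"ry": 0,"rz": 0}
    - {"tx": -2.84,"ty": 1.38,"tz": 0.29,"rx": 0,"ry": 0,"rz": 0}
    - {"tx": -2.84,"ty": 1.38,"tz": 0.29,"rx": 0,"ry": 0,"rz": 0}
    - {"tx": -2.84,"ty": 1.38,"tz": 0.29,"rx": 0,"ry": 0,"rz": 0}
    - {"tx": 0.55,"ty": 1.12,"tz": 0.25,"rx": 0,"ry": -0.008,"rz": 0.105}
    - {"tx": 0.55,"ty": 1.12,"tz": 0.25,"rx": 0,"ry": -0.008,"rz": 0.105}
    - {"tx": 0.55,"ty": 1.12,"tz": 0.25,"rx": 0,"ry": -0.008,"rz": 0.105}
    - {"tx": 0.55,"ty": 1.12,"tz": 0.25,"rx": 0,"ry": -0.008,"rz": 0.105}
    - {"tx": 0.55,"ty": 1.12,"tz": 0.25,"rx": 0,"ry": -0.008,"rz": 0.105}
    - {"tx": 0,"ty": 0,"tz": 0,"rx": 0,"ry": 0,"rz": 0}
    - {"tx": 0,"ty": 0,"tz": 0,"rx": 0,"ry": 0,"rz": 0}

```text
time: 8.72
ee_pos: [0.5503, -0.0153, 0.203]
orientation: [0.578, 0.398, -0.358, 0.616]
ft_force: [0.6, -0.4, 0.4]
opening: 0.0854
```

```bash
python3 - <<'E'
from h import *
o=observe();print(o["ee_pos"],o["joint_pos"])
for n in ["wrist","scene"]:
    im=snapshot(n);cv2.imwrite(f"pics/{n}3.png",im[:,:,::-1])
c=get_calibration("wrist")
M=R.from_euler('zy',[.0801,-np.pi/6]).as_matrix(); b=np.array([.6512,-.0229,.0482])
im=cv2.imread("pics/wrist3.png")
for p in [(x,y,95) for x in(31,-31) for y in(22,-22)]+[(x,y,55) for x in(56,-56) for y in(84,-84)]:
    q=proj(c,M@(np.array(p)/1000)+b);print(p,np.round(q,1)); cv2.circle(im,tuple(int(v) for v in q),2,(255,0,0),-1)
cv2.imwrite("pics/wrist3b.png",cv2.resize(im,None,fx=1.5,fy=1.5,interpolation=cv2.INTER_CUBIC))
E
```

```text
[ 0.55028138 -0.0152958   0.20301236] [-0.37582254  0.27638193  0.39968981  2.21781138 -0.49180055  0.25336956
  0.51767265]
(31, 22, 95) [308.  186.2]
(31, -22, 95) [305.4 232.9]
(-31, 22, 95) [236.6 184.9]
(-31, -22, 95) [237.6 230.8]
(56, 84, 55) [334.4 110.6]
(56, -84, 55) [321.8 269.5]
(-56, 84, 55) [215.1 110.9]
(-56, -84, 55) [221.5 265.4]
```

View pics/wrist3b.png

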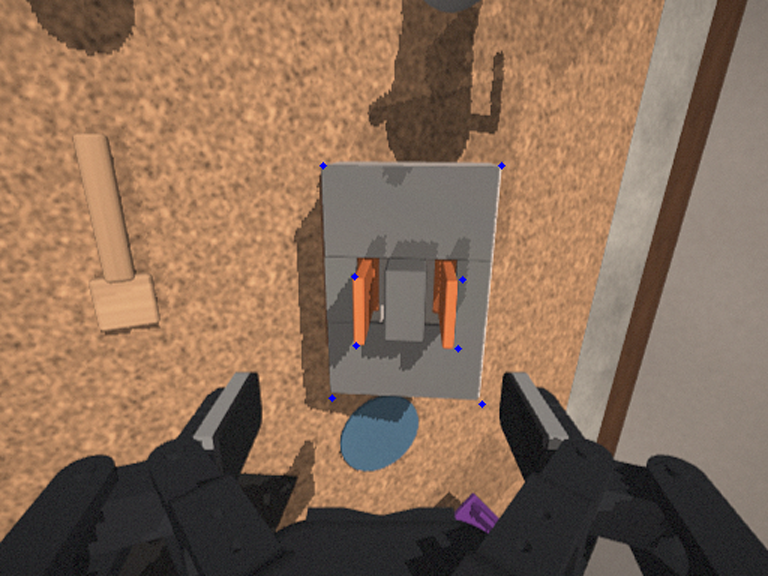

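View pics/scene3.png

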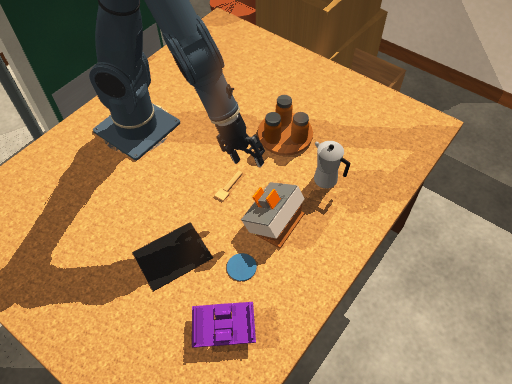

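The fitted corners land on the plate and tabs in the wrist view, with the plate at (322–500, 165–403) and the tabs at (356, 345) and (457, 345). I finish the alignment, then descend.

```bash
python3 - <<'E'
from h import *
M=R.from_euler('zy',[.0801,-np.pi/6]).as_matrix(); cm=np.array([.6112,-.0229,.1175])
G=casetool(4.6)
plan([(cm+M@[-.0005,0,.06-.019],G,8),(cm+M@[-.0005,0,-.019],G,8)])
E
```

```text
8 x {'tx': 0.79, 'ty': 0.13, 'tz': 0.11, 'rx': -0.001, 'ry': -0.003, 'rz': 0.01}
   mid [ 0.575 -0.02   0.171] end [ 0.5901 -0.0226  0.1523] want [ 0.5903 -0.0229  0.1528]
8 x {'tx': 0.75, 'ty': 0.0, 'tz': 0.0, 'rx': 0.0, 'ry': -0.0, 'rz': 0.0}
   mid [ 0.609 -0.023  0.12 ] end [ 0.6201 -0.0226  0.1003] want [ 0.6203 -0.0229  0.1008]
```

Emit:
apply_moves:
  deltas:
    - {"tx": 0.79,"ty": 0.13,"tz": 0.11,"rx": -0.001,"ry": -0.003,"rz": 0.01}
    - {"tx": 0.79,"ty": 0.13,"tz": 0.11,"rx": -0.001,"ry": -0.003,"rz": 0.01}
    - {"tx": 0.79,"ty": 0.13,"tz": 0.11,"rx": -0.001,"ry": -0.003,"rz": 0.01}
    - {"tx": 0.79,"ty": 0.13,"tz": 0.11,"rx": -0.001,"ry": -0.003,"rz": 0.01}
    - {"tx": 0.79,"ty": 0.13,"tz": 0.11,"rx": -0.001,"ry": -0.003,"rz": 0.01}
    - {"tx": 0.79,"ty": 0.13,"tz": 0.11,"rx": -0.001,"ry": -0.003,"rz": 0.01}
    - {"tx": 0.79,"ty": 0.13,"tz": 0.11,"rx": -0.001,"ry": -0.003,"rz": 0.01}
    - {"tx": 0.79,"ty": 0.13,"tz": 0.11,"rx": -0.001,"ry": -0.003,"rz": 0.01}
    - {"tx": 0,"ty": 0,"tz": 0,"rx": 0,"ry": 0,"rz": 0}
    - {"tx": 0,"ty": 0,"tz": 0,"rx": 0,"ry": 0,"rz": 0}

```text
time: 9.65
ee_pos: [0.5926, -0.0219, 0.172]
orientation: [0.583, 0.38, -0.347, 0.629]
ft_force: [-0.4, 0.2, -0.8]
opening: 0.0855
```

```bash
python3 - <<'E'
from h import *
M=R.from_euler('zy',[.0801,-np.pi/6]).as_matrix(); cm=np.array([.6112,-.0229,.1175])
G=casetool(4.6)
plan([(cm+M@[-.0005,0,-.019],G,8)])
im=snapshot("wrist");cv2.imwrite("pics/w4.png",im[:,:,::-1])
E
```

```text
8 x {'tx': 0.95, 'ty': -0.13, 'tz': 0.01, 'rx': -0.0, 'ry': -0.001, 'rz': 0.004}
   mid [ 0.61  -0.023  0.127] end [ 0.6202 -0.0233  0.1004] want [ 0.6203 -0.0229  0.1008]
```

View pics/w4.png

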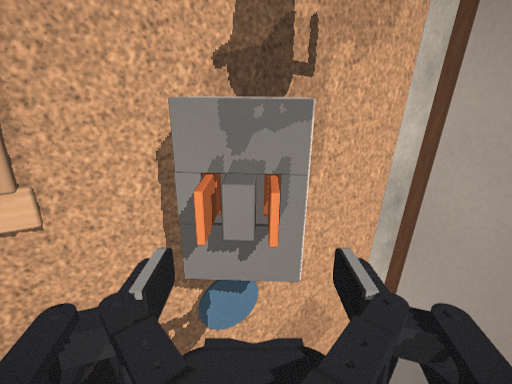

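```bash
python3 - <<'E'
from h import *
o=observe();print(o["joint_pos"],o["joint_velocities"],o["time"],o["ee_pos"])
Mx=R.from_quat(o["orientation"]).as_matrix();print(np.round(Mx,3));print(np.round(casetool(4.6),3)); print(np.degrees(np.linalg.norm(R.from_matrix(Mx.T@casetool(4.6)).as_rotvec())))
E
```

```text
[-0.35438675  0.38572327  0.41032235  2.20984035 -1.08527556  0.17235455
  1.11373929] [-0.00536021 -0.00664339  0.0064324   0.01096395 -0.00186218 -0.00172312
  0.01485479] 9.7 [ 0.59214149 -0.02193914  0.17193926]
[[ 0.469  0.88   0.074]
 [ 0.006  0.08  -0.997]
 [-0.883  0.468  0.033]]
[[ 0.5    0.863  0.069]
 [ 0.     0.08  -0.997]
 [-0.866  0.498  0.04 ]]
2.0427611193762254
```

J5 (-1.085) and J6 (0.172) are both at their limits, so the tilted pose is out of reach in this arm posture. I'll identify the arm kinematics from the recorded poses to find a feasible configuration.

```bash
cat > kin.py <<'E'
from h import *
from scipy.optimize import least_squares
data=[([-1.24677475,0.57654308,0.02482983,1.43792538,-0.0149732,1.12904569,-0.05646149],[0.26751864,0.61920252,0.23042888],[0.14254834,0.69255038,-0.14376435,0.69237689]),
([0.19978316,0.57348137,0.46649875,1.9050347,-0.36517827,0.74772969,0.35180856],[0.46196757,-0.30778557,0.1196277],[-0.612,-0.354,0.612,-0.354]),
([-0.37582254,0.27638193,0.39968981,2.21781138,-0.49180055,0.25336956,0.51767265],[0.55028138,-0.0152958,0.20301236],[0.578,0.398,-0.358,0.616]),
([-0.35438675,0.38572327,0.41032235,2.20984035,-1.08527556,0.17235455,1.11373929],[0.59214149,-0.02193914,0.17193926],None)]
o=observe(); data[3]=(o["joint_pos"].tolist(),o["ee_pos"].tolist(),o["orientation"].tolist()) if len(data[3])==3 else data[3]
# axes: z-type for 1,3,5,7; y-type for 2,4,6, signs s
def fk(q,P,s):
    h,a,e,b,f,c,w,yaw,r7,g=P
    T=R.from_euler('z',yaw); p=np.array([0,0,h])
    T=T*R.from_rotvec([0,0,s[0]*q[0]]); p=p+T.apply([g,0,0]); T=T*R.from_rotvec([0,q[1],0])
    T=T*R.from_rotvec([0,0,s[1]*q[2]]); p=p+T.apply([e,0,a]); T=T*R.from_rotvec([0,q[3],0])
    p=p+T.apply([f,0,0])
    T=T*R.from_rotvec([0,0,s[2]*q[4]]); p=p+T.apply([0,0,b]); T=T*R.from_rotvec([0,q[5],0])
    p=p+T.apply([w,0,0])
    T=T*R.from_rotvec([0,0,s[3]*q[6]+r7]); p=p+T.apply([0,0,c])
    # tool: x = flange z ; y= ?
    m=T.as_matrix(); return p,np.column_stack([m[:,2],m[:,0],m[:,1]])
E
python3 - <<'E'
from kin import *
import itertools
res=[]
for s in itertools.product([1,-1],repeat=4):
    def f(P):
        out=[]
        for q,p,o in data:
            pp,M=fk(q,P,s); out+=list((pp-p)*10)
            out+=list((R.from_matrix(R.from_quat(o).as_matrix().T@M)).as_rotvec())
        out+=list(1e-2*np.array([P[2],P[4],P[6],P[9]])); return out
    for r7 in (0,np.pi):
        r=least_squares(f,[.35,.4,0,.4,0,.25,0,0,r7,0]); res.append((r.cost,s,r.x))
res.sort(key=lambda t:t[0])
for c,s,x in res[:4]: print(c,s,np.round(x,4))
c,s,x=res[0]
for q,p,o in data:
    pp,M=fk(q,x,s);print(np.round((pp-p)*1000,2),np.round(R.from_matrix(R.from_quat(o).as_matrix().T@M).as_rotvec(),4))
import json;json.dump([list(s),x.tolist()],open("kin.json","w"))
E
```

```text
0.002888850038748772 (-1, -1, -1, -1) [ 2.7900e-01  5.7140e-01  2.2500e-02  3.8790e-01 -1.2000e-03  3.4840e-01
  1.2000e-03 -7.0200e-02  3.0752e+00 -5.2000e-03]
0.002888850038748822 (-1, -1, -1, -1) [ 2.7900e-01  5.7140e-01  2.2500e-02  3.8790e-01 -1.2000e-03  3.4840e-01
  1.2000e-03 -7.0200e-02  3.0752e+00 -5.2000e-03]
0.3692689561125666 (-1, -1, 1, 1) [ 0.0479  0.5384 -0.0306  0.2717 -0.0575  0.2327  0.0112 -0.0529  3.0475
  0.1392]
0.3692689561170465 (-1, -1, 1, 1) [ 0.0479  0.5384 -0.0306  0.2717 -0.0575  0.2327  0.0112 -0.0529  3.0475
  0.1392]
[ 0.64 -0.73  1.55] [ 0.0038  0.0001 -0.    ]
[-0.49 -1.15 -3.67] [ 0.0034 -0.0011 -0.0007]
[0.72 3.22 2.5 ] [-0.0029 -0.0307 -0.0026]
[-1.01 -0.33 -0.38] [-0.0044 -0.0328 -0.0034]
```

```bash
python3 - <<'E'
from kin import *
import json
s,x0=json.load(open("kin.json"))
def f(P):
    out=[]
    for q,p,o in data:
        pp,M=fk(np.array(q)+np.r_[0,P[10:15],0],P[:10],s); out+=list((pp-p)*10)
        out+=list((R.from_matrix(R.from_quat(o).as_matrix().T@M)).as_rotvec())
    out+=list(1e-2*np.array([P[2],P[4],P[6],P[9],*P[10:]])); return out
r=least_squares(f,x0+[0]*5);print(r.cost,np.round(r.x,4))
for q,p,o in data:
    pp,M=fk(np.array(q)+np.r_[0,r.x[10:15],0],r.x[:10],s);print(np.round((pp-p)*1000,2),np.round(R.from_matrix(R.from_quat(o).as_matrix().T@M).as_rotvec(),4))
json.dump([s,r.x.tolist()],open("kin.json","w"))
# feasibility
lo=np.array([-2.76,-.34,-1.52,.19,-1.09,.17,-2.82]);hi=np.array([2.76,2.15,1.57,2.46,4.23,1.99,2.82])
off=np.r_[0,r.x[10:15],0]
def ik(p,Mt,seeds=60,rng=np.random.default_rng(0)):
    sols=[]
    for k in range(seeds):
        q0=rng.uniform(lo+.05,hi-.05)
        g=lambda q:np.r_[(lambda a:np.r_[(a[0]-p)*10,R.from_matrix(Mt.T@a[1]).as_rotvec()])(fk(q+off,r.x[:10],s))]
        rr=least_squares(g,q0,bounds=(lo+.01,hi-.01))
        if rr.cost<1e-6: sols.append(rr.x)
    return sols
M=R.from_euler('zy',[.0801,-np.pi/6]).as_matrix(); cm=np.array([.6112,-.0229,.1175])
for fl in (False,True):
  for z in (0,.06,.12):
    S=ik(cm+M@[0,0,z-.019],casetool(4.6,30,fl)); print(fl,z,len(S))
    for q in sorted(S,key=lambda q:q[4])[::max(1,len(S)//12)]: print("  ",np.round(q,2))
E
```

```text
0.0010513018164826375 [ 2.8200e-01  5.6680e-01  2.1500e-02  3.9230e-01  1.1900e-02  3.5070e-01
 -6.0000e-03 -3.3700e-02  3.0476e+00  4.7000e-03 -2.1600e-02  5.3300e-02
 -8.0000e-04 -2.4900e-02  3.9900e-02]
[-0.15 -0.34  0.55] [-0.0048 -0.004  -0.0161]
[-0.03 -1.09 -1.33] [ 0.002   0.0096 -0.0004]
[-0.51  2.12 -0.36] [ 0.0044 -0.0168 -0.007 ]
[ 0.21 -0.88  1.14] [-0.0017 -0.0131  0.012 ]
False 0 27
   [ 0.83  1.   -1.42  2.22  1.8   0.92 -1.52]
   [ 0.8   0.9  -1.29  2.22  1.8   0.78 -1.56]
   [ 0.85  1.09 -1.51  2.22  1.8   1.03 -1.49]
   [ 0.66  0.71 -0.98  2.22  1.84  0.48 -1.66]
   [ 0.51  0.62 -0.74  2.21  1.91  0.31 -1.77]
   [ 0.5   0.61 -0.72  2.21  1.92  0.31 -1.78]
   [ 0.4   0.58 -0.57  2.21  2.    0.22 -1.88]
   [ 0.39  0.57 -0.55  2.21  2.02  0.21 -1.9 ]
   [ 0.38  0.57 -0.54  2.21  2.03  0.2  -1.91]
   [ 0.38  0.57 -0.54  2.21  2.03  0.2  -1.92]
   [ 0.37  0.57 -0.53  2.21  2.04  0.2  -1.92]
   [ 0.37  0.57 -0.52  2.21  2.05  0.19 -1.93]
   [ 0.36  0.56 -0.51  2.21  2.06  0.19 -1.95]
   [ 0.35  0.56 -0.5   2.21  2.07  0.18 -1.96]
False 0.06 28
   [ 0.48  0.45 -0.65  2.25
[... 3317 characters left out ...]
-0.53  0.31  0.62  2.26 -1.07  0.22 -2.02]
   [-0.43  0.29  0.5   2.26 -0.98  0.18 -2.11]
   [-0.43  0.29  0.49  2.26 -0.97  0.18 -2.12]
   [-0.43  0.29  0.49  2.26 -0.97  0.18 -2.12]
   [ 0.6   0.31 -0.75  2.26  1.02  0.18  2.2 ]
   [ 0.6   0.31 -0.75  2.26  1.02  0.18  2.19]
   [ 0.61  0.32 -0.76  2.26  1.03  0.18  2.19]
   [ 0.61  0.32 -0.77  2.26  1.04  0.19  2.18]
   [ 0.61  0.32 -0.77  2.26  1.04  0.19  2.18]
   [ 0.64  0.33 -0.81  2.26  1.08  0.2   2.14]
   [ 0.66  0.33 -0.83  2.26  1.09  0.21  2.13]
   [ 0.67  0.34 -0.86  2.26  1.11  0.22  2.11]
   [ 0.83  0.41 -1.09  2.26  1.27  0.33  1.96]
   [ 0.92  0.49 -1.26  2.26  1.35  0.45  1.88]
   [ 1.    0.64 -1.48  2.25  1.44  0.67  1.8 ]
```

```bash
cat > sim.py <<'E'
from kin import *
import json
S_,X_=json.load(open("kin.json")); X_=np.array(X_); OFF=np.r_[0,X_[10:15],0]
lo=np.array([-2.76,-.34,-1.52,.19,-1.09,.17,-2.82]);hi=np.array([2.76,2.15,1.57,2.46,4.23,1.99,2.82])
FK=lambda q: fk(np.array(q)+OFF,X_[:10],S_)
def jac(q):
    J=np.zeros((6,7)); p,M=FK(q)
    for i in range(7):
        d=np.zeros(7);d[i]=1e-5; p2,M2=FK(q+d); J[:3,i]=(p2-p)/1e-5; J[3:,i]=R.from_matrix(M2@M.T).as_rotvec()/1e-5
    return J
def sim(q,rows,wr=.3,lam=.02,w=np.ones(7),null=None,kn=0.0,sub=6):
    q=np.array(q,float); pc,Mc=FK(q)
    for r in rows:
        r=np.array(r,float)
        p1=pc+Mc@r[:3]/100; rv=r[3:]
        for k in range(1,sub+1):
            pt=pc+(p1-pc)*k/sub; Mt=Mc@R.from_rotvec(rv*k/sub).as_matrix()
            for _ in range(2):
                p,M=FK(q); e=np.r_[pt-p,wr*R.from_matrix(Mt@M.T).as_rotvec()]
                J=jac(q); J[3:]*=wr
                act=np.ones(7,bool)
                for it in range(4):
                    W=np.diag(w*act); JW=J@W@J.T+lam**2*1e-2*np.eye(6)
                    Ji=W@J.T@np.linalg.inv(JW); dq=Ji@e
                    if null is not None: dq=dq+(np.eye(7)-Ji@J)@((null-q)*act)*kn/sub/2
                    qn=q+dq; bad=((qn<lo)|(qn>hi))&act
                    if not bad.any(): break
                    act&=~bad
                q=np.clip(q+dq,lo,hi)
        pc,Mc=p1,Mc@R.from_rotvec(rv).as_matrix()
    return q
E
cat > t1.py <<'E'
from sim import *
q0=data[0][0]
A=[[-.21,-.06,4.05,.12,0,0]]*14+[[1.17,1.98,3.24,0,0,0]]*12
B=[[1.61,.03,.01,0,0,0]]*7+[[-1.73,0,0,0,0,0]]*3+[[.13,-1.2,-3.61,-.074,0,0]]*8+[[.73,-.02,0,0,0,0]]*6+[[-1,0,0,0,0,0]]+[[-3,0,0,0,0,0]]*3+[[-2.84,1.38,.29,0,0,0]]*4+[[.55,1.12,.25,0,-.008,.105]]*5
C=[[.79,.13,.11,-.001,-.003,.01]]*8
mid=(lo+hi)/2; 
for nm,kw in [("pinv",{}),("mid .02",dict(null=mid,kn=.02)),("zero",dict(null=np.zeros(7),kn=.05)),("start",dict(null=np.array(q0),kn=.05))]:
    a=sim(q0,A,**kw); b=sim(a,B,**kw); c=sim(b,C,**kw)
    print(nm);
    for v in (a,b,c): print("  ",np.round(v,3))
for d in data[1:]: print(np.round(d[0],3))
E
python3 t1.py
```

```text
pinv
   [ 0.123  0.564  0.544  1.888 -0.36   0.781  0.344]
   [-0.513  0.286  0.58   2.246 -0.878  0.202  0.923]
   [-0.371  0.403  0.442  2.176 -1.082  0.174  1.12 ]
mid .02
   [ 0.283  0.522  0.306  1.89  -0.193  0.744  0.182]
   [ 0.588  0.297 -0.751  2.245  0.94   0.205 -0.867]
   [ 0.538  0.459 -0.73   2.263  1.929  0.26  -1.804]
zero
   [ 0.311  0.517  0.265  1.89  -0.164  0.74   0.155]
   [-0.437  0.273  0.483  2.247 -0.786  0.176  0.833]
   [-0.363  0.401  0.431  2.176 -1.072  0.17   1.111]
start
   [ 0.12   0.565  0.548  1.888 -0.363  0.782  0.347]
   [-0.503  0.284  0.567  2.246 -0.867  0.198  0.912]
   [-0.363  0.402  0.432  2.176 -1.073  0.17   1.112]
[ 0.2    0.573  0.466  1.905 -0.365  0.748  0.352]
[-0.376  0.276  0.4    2.218 -0.492  0.253  0.518]
[-0.354  0.386  0.41   2.21  -1.085  0.172  1.114]
```

```bash
cat > t2.py <<'E'
from sim import *
q0=np.array(data[3][0]);
M=R.from_euler('zy',[.0801,-np.pi/6]).as_matrix(); cm=np.array([.6112,-.0229,.1175])
def leg(q,tp,tM,n):
    # returns rows from FK(q) to target
    p,Mc=FK(q); rv=R.from_matrix(Mc.T@tM).as_rotvec()
    S=sum(R.from_rotvec(rv*k/n).as_matrix() for k in range(n)); d=np.linalg.solve(Mc@S,tp-p)*100
    return [[*d,*(rv/n)]]*n
for tilt,pos in [(30,.14),(15,.16),(0,.2),(0,.12),(22,.16)]:
    G=casetool(4.6,tilt); base=cm+M@[0,0,pos-.019]
    if tilt==0: base=np.array([.53,-.02,.05+pos])
    q=sim(q0,leg(q0,base,G,8)); q1=q.copy()
    q=sim(q,[[0,0,0,.12,0,0]]*26); q2=q.copy()
    G2=casetool(4.6,30,True)
    q=sim(q,leg(q,cm+M@[0,0,.12-.019],G2,8)); q3=q.copy()
    q=sim(q,leg(q,cm+M@[0,0,-.019],G2,10))
    p,Mm=FK(q); print(tilt,pos);[print("  ",np.round(v,2)) for v in (q1,q2,q3,q)]
    print("  err",np.round((p-cm-M@[0,0,-.019])*1000,1),np.degrees(np.linalg.norm(R.from_matrix(Mm.T@G2).as_rotvec())))
E
python3 t2.py
```

```text
30 0.14
   [-0.54  0.25  0.62  2.26 -0.86  0.22  0.91]
   [-0.78  0.33  0.95  2.26 -1.09  0.34 -1.98]
   [-0.55  0.31  0.65  2.26 -1.09  0.23 -2.01]
   [-0.24  0.53  0.28  2.12 -1.09  0.17 -2.03]
  err [ 6.2 -0.6 11. ] 5.046520754317086
15 0.16
   [-0.75  0.35  0.92  2.03 -0.48  0.68  0.54]
   [-0.96  0.77  1.57  2.02 -1.    1.11 -2.06]
   [-0.55  0.31  0.65  2.26 -1.09  0.23 -2.01]
   [-0.24  0.53  0.28  2.12 -1.09  0.17 -2.03]
  err [ 6.2 -0.6 11. ] 5.0466983301609245
0 0.2
   [-0.69  0.47  0.93  1.81 -0.39  1.06  0.46]
   [-0.87  0.88  1.57  1.81 -0.84  1.42 -2.19]
   [-0.55  0.31  0.65  2.26 -1.09  0.23 -2.01]
   [-0.24  0.53  0.28  2.12 -1.09  0.17 -2.03]
  err [ 6.2 -0.6 11. ] 5.046884495118862
0 0.12
   [-0.62  0.56  0.84  1.92 -0.5   0.9   0.55]
   [-0.83  1.04  1.56  1.91 -1.    1.39 -2.05]
   [-0.55  0.31  0.65  2.26 -1.09  0.23 -2.01]
   [-0.24  0.53  0.28  2.12 -1.09  0.17 -2.03]
  err [ 6.2 -0.6 11. ] 5.046805268586653
22 0.16
   [-0.75  0.29  0.89  2.14 -0.55  0.49  0.61]
   [-1.02  0.68  1.54  2.13 -1.09  0.92 -1.98]
   [-0.55  0.31  0.65  2.26 -1.09  0.23 -2.01]
   [-0.24  0.53  0.28  2.12 -1.09  0.17 -2.03]
  err [ 6.2 -0.6 11. ] 5.046662960466456
```

```bash
sed -i 's/0,0,0,.12,0,0/0,0,0,-.12,0,0/' t2.py; python3 t2.py
```

```text
30 0.14
   [-0.54  0.25  0.62  2.26 -0.86  0.22  0.91]
   [ 0.87  0.35 -1.1   2.26  1.09  0.31  2.1 ]
   [ 0.78  0.38 -1.    2.26  1.22  0.29  2.01]
   [ 0.57  0.65 -0.83  2.21  1.88  0.38  1.42]
  err [-0.  0. -0.] 1.2049007591101153e-06
15 0.16
   [-0.75  0.35  0.92  2.03 -0.48  0.68  0.54]
   [ 0.63  0.3  -0.81  2.03  0.35  0.63  2.82]
   [ 0.58  0.31 -0.73  2.26  1.    0.17  2.22]
   [ 0.49  0.61 -0.7   2.21  1.93  0.29  1.35]
  err [-0.  0. -0.] 1.9221353006372e-06
0 0.2
   [-0.69  0.47  0.93  1.81 -0.39  1.06  0.46]
   [ 0.58  0.42 -0.85  1.81  0.34  1.03  2.81]
   [ 0.62  0.32 -0.78  2.26  1.05  0.19  2.17]
   [ 0.49  0.61 -0.7   2.21  1.93  0.29  1.35]
  err [-0.  0. -0.] 1.9210011761234893e-06
0 0.12
   [-0.62  0.56  0.84  1.92 -0.5   0.9   0.55]
   [ 0.42  0.47 -0.63  1.92  0.34  0.82  2.82]
   [ 0.58  0.31 -0.73  2.26  1.    0.17  2.22]
   [ 0.49  0.61 -0.7   2.21  1.93  0.29  1.35]
  err [-0.  0. -0.] 1.9225721531885713e-06
22 0.16
   [-0.75  0.29  0.89  2.14 -0.55  0.49  0.61]
   [ 0.63  0.24 -0.77  2.14  0.37  0.43  2.81]
   [ 0.58  0.31 -0.73  2.26  1.    0.17  2.22]
   [ 0.49  0.61 -0.7   2.21  1.93  0.29  1.35]
  err [-0.  0. -0.] 1.9225683957745344e-06
```

```bash
python3 - <<'E'
from h import *
M=R.from_euler('zy',[.0801,-np.pi/6]).as_matrix(); cm=np.array([.6112,-.0229,.1175])
plan([(cm+M@[0,0,.14-.019],casetool(4.6,26),6)])
E
```

```text
6 x {'tx': -1.06, 'ty': -0.23, 'tz': -0.01, 'rx': 0.0, 'ry': -0.001, 'rz': -0.006}
   mid [ 0.564 -0.022  0.205] end [ 0.5508 -0.0226  0.2222] want [ 0.5507 -0.0229  0.2223]
```

Emit:
apply_moves:
  deltas:
    - {"tx": -1.06,"ty": -0.23,"tz": 0,"rx": 0,"ry": 0,"rz": -0.006}
    - {"tx": -1.06,"ty": -0.23,"tz": 0,"rx": 0,"ry": 0,"rz": -0.006}
    - {"tx": -1.06,"ty": -0.23,"tz": 0,"rx": 0,"ry": 0,"rz": -0.006}
    - {"tx": -1.06,"ty": -0.23,"tz": 0,"rx": 0,"ry": 0,"rz": -0.006}
    - {"tx": -1.06,"ty": -0.23,"tz": 0,"rx": 0,"ry": 0,"rz": -0.006}
    - {"tx": -1.06,"ty": -0.23,"tz": 0,"rx": 0,"ry": 0,"rz": -0.006}
    - {"tx": 0,"ty": 0,"tz": 0,"rx": -0.1,"ry": 0,"rz": 0}
    - {"tx": 0,"ty": 0,"tz": 0,"rx": -0.1,"ry": 0,"rz": 0}
    - {"tx": 0,"ty": 0,"tz": 0,"rx": -0.1,"ry": 0,"rz": 0}
    - {"tx": 0,"ty": 0,"tz": 0,"rx": -0.1,"ry": 0,"rz": 0}
    - {"tx": 0,"ty": 0,"tz": 0,"rx": -0.1,"ry": 0,"rz": 0}

```text
time: 10.62
ee_pos: [0.5504, -0.0231, 0.2224]
orientation: [0.401, 0.468, -0.249, 0.747]
ft_force: [-0.3, -0.1, -0.1]
opening: 0.0851
```

```bash
python3 - <<'E'
from h import *
o=observe();print(np.round(o["joint_pos"],3),np.round(o["joint_velocities"],2),o["ee_pos"])
Mx=R.from_quat(o["orientation"]).as_matrix();print(np.round(Mx,3))
E
```

```text
[-0.587  0.276  0.679  2.205 -0.642  0.32   1.194] [ 0.24 -0.06 -0.33 -0.01  0.36 -0.07  0.82] [ 0.55043017 -0.02313641  0.22237072]
[[ 0.437  0.748  0.499]
 [ 0.003  0.553 -0.833]
 [-0.899  0.366  0.239]]
```

Emit:
apply_moves:
  deltas:
    - {"tx": 0,"ty": 0,"tz": 0,"rx": -0.12,"ry": 0,"rz": 0}
    - {"tx": 0,"ty": 0,"tz": 0,"rx": -0.12,"ry": 0,"rz": 0}
    - {"tx": 0,"ty": 0,"tz": 0,"rx": -0.12,"ry": 0,"rz": 0}
    - {"tx": 0,"ty": 0,"tz": 0,"rx": -0.12,"ry": 0,"rz": 0}
    - {"tx": 0,"ty": 0,"tz": 0,"rx": -0.12,"ry": 0,"rz": 0}
    - {"tx": 0,"ty": 0,"tz": 0,"rx": -0.12,"ry": 0,"rz": 0}
    - {"tx": 0,"ty": 0,"tz": 0,"rx": -0.12,"ry": 0,"rz": 0}
    - {"tx": 0,"ty": 0,"tz": 0,"rx": -0.12,"ry": 0,"rz": 0}
    - {"tx": 0,"ty": 0,"tz": 0,"rx": -0.12,"ry": 0,"rz": 0}
    - {"tx": 0,"ty": 0,"tz": 0,"rx": -0.12,"ry": 0,"rz": 0}
    - {"tx": 0,"ty": 0,"tz": 0,"rx": -0.12,"ry": 0,"rz": 0}
    - {"tx": 0,"ty": 0,"tz": 0,"rx": -0.12,"ry": 0,"rz": 0}
    - {"tx": 0,"ty": 0,"tz": 0,"rx": -0.12,"ry": 0,"rz": 0}
    - {"tx": 0,"ty": 0,"tz": 0,"rx": -0.12,"ry": 0,"rz": 0}
    - {"tx": 0,"ty": 0,"tz": 0,"rx": -0.12,"ry": 0,"rz": 0}
    - {"tx": 0,"ty": 0,"tz": 0,"rx": -0.12,"ry": 0,"rz": 0}
    - {"tx": 0,"ty": 0,"tz": 0,"rx": -0.12,"ry": 0,"rz": 0}
    - {"tx": 0,"ty": 0,"tz": 0,"rx": -0.12,"ry": 0,"rz": 0}

```text
time: 12.12
ee_pos: [0.5504, -0.0234, 0.2224]
orientation: [-0.47, 0.441, 0.295, 0.706]
ft_force: [0.4, 0.1, -0.6]
opening: 0.085
```

```bash
python3 - <<'E'
from h import *
o=observe();print(np.round(o["joint_pos"],3),np.round(o["joint_velocities"],2),o["ee_pos"])
Mx=R.from_quat(o["orientation"]).as_matrix();print(np.round(Mx,3))
M=R.from_euler('zy',[.0801,-np.pi/6]).as_matrix(); cm=np.array([.6112,-.0229,.1175])
print(R.from_matrix(Mx.T@casetool(4.6,26,True)).as_rotvec())
plan([(cm+M@[0,0,.12-.019],casetool(4.6,30,True),8)])
E
```

```text
[-0.126  0.224  0.084  2.193 -0.     0.273  2.7  ] [ 0.32 -0.01 -0.4  -0.01  0.4   0.01  1.02] [ 0.55042798 -0.02338315  0.22239417]
[[ 0.437 -0.831  0.344]
 [ 0.003  0.384  0.923]
 [-0.899 -0.403  0.17 ]]
[-0.47450947  0.00237762 -0.00163668]
8 x {'tx': 0.25, 'ty': -0.01, 'tz': 0.01, 'rx': -0.059, 'ry': -0.001, 'rz': -0.009}
   mid [ 0.557 -0.023  0.212] end [ 0.5606 -0.0228  0.2051] want [ 0.5607 -0.0229  0.205 ]
```

Emit:
apply_moves:
  deltas:
    - {"tx": 0,"ty": 0,"tz": 0,"rx": -0.1,"ry": 0,"rz": 0}
    - {"tx": 0,"ty": 0,"tz": 0,"rx": -0.1,"ry": 0,"rz": 0}
    - {"tx": 0,"ty": 0,"tz": 0,"rx": -0.1,"ry": 0,"rz": 0}
    - {"tx": 0,"ty": 0,"tz": 0,"rx": -0.1,"ry": 0,"rz": 0}
    - {"tx": 0,"ty": 0,"tz": 0,"rx": -0.1,"ry": 0,"rz": 0}
    - {"tx": 0,"ty": 0,"tz": 0,"rx": -0.1,"ry": 0,"rz": 0}
    - {"tx": 0,"ty": 0,"tz": 0,"rx": -0.1,"ry": 0,"rz": 0}
    - {"tx": 0,"ty": 0,"tz": 0,"rx": -0.1,"ry": 0,"rz": 0}
    - {"tx": 0,"ty": 0,"tz": 0,"rx": -0.1,"ry": 0,"rz": 0}
    - {"tx": 0,"ty": 0,"tz": 0,"rx": -0.1,"ry": 0,"rz": 0}
    - {"tx": 0,"ty": 0,"tz": 0,"rx": 0,"ry": 0,"rz": 0}

```text
time: 13.03
ee_pos: [0.5507, -0.0235, 0.2226]
orientation: [0.75, -0.245, -0.47, -0.395]
ft_force: [0.1, -0.0, -0.8]
opening: 0.0854
```

```bash
python3 - <<'E'
from h import *
o=observe();print(np.round(o["joint_pos"],3),np.round(o["joint_velocities"],2),o["ee_pos"])
Mx=R.from_quat(o["orientation"]).as_matrix();print(np.round(Mx,3))
M=R.from_euler('zy',[.0801,-np.pi/6]).as_matrix(); cm=np.array([.6112,-.0229,.1175])
print(R.from_matrix(Mx.T@casetool(4.6,26,True)).as_rotvec())
plan([(cm+M@[0,0,.12-.019],casetool(4.6,30,True),8)])
E
```

```text
[ 0.733  0.341 -1.019  2.168  0.891  0.482  2.81 ] [-0.12 -0.04  0.23  0.   -0.18 -0.09  0.  ] [ 0.5506969  -0.02349271  0.22263403]
[[ 0.438 -0.739 -0.512]
 [ 0.004 -0.568  0.823]
 [-0.899 -0.362 -0.246]]
[0.52380328 0.00350122 0.00094252]
8 x {'tx': 0.25, 'ty': -0.01, 'tz': 0.0, 'rx': 0.065, 'ry': 0.003, 'rz': -0.008}
   mid [ 0.557 -0.023  0.212] end [ 0.5606 -0.0231  0.2053] want [ 0.5607 -0.0229  0.205 ]
```

The arm switched to the other elbow side (q3 = -1.02, q5 = 0.89). I continue to the approach.

Emit:
apply_moves:
  deltas:
    - {"tx": 0.25,"ty": -0.01,"tz": 0,"rx": 0.065,"ry": 0.003,"rz": -0.008}
    - {"tx": 0.25,"ty": -0.01,"tz": 0,"rx": 0.065,"ry": 0.003,"rz": -0.008}
    - {"tx": 0.25,"ty": -0.01,"tz": 0,"rx": 0.065,"ry": 0.003,"rz": -0.008}
    - {"tx": 0.25,"ty": -0.01,"tz": 0,"rx": 0.065,"ry": 0.003,"rz": -0.008}
    - {"tx": 0.25,"ty": -0.01,"tz": 0,"rx": 0.065,"ry": 0.003,"rz": -0.008}
    - {"tx": 0.25,"ty": -0.01,"tz": 0,"rx": 0.065,"ry": 0.003,"rz": -0.008}
    - {"tx": 0.25,"ty": -0.01,"tz": 0,"rx": 0.065,"ry": 0.003,"rz": -0.008}
    - {"tx": 0.25,"ty": -0.01,"tz": 0,"rx": 0.065,"ry": 0.003,"rz": -0.008}

```text
time: 13.7
ee_pos: [0.5605, -0.0234, 0.2049]
orientation: [0.634, -0.341, -0.367, -0.589]
ft_force: [0.4, 0.0, -0.1]
opening: 0.0853
```

```bash
python3 - <<'E'
from h import *
o=observe();print(np.round(o["joint_pos"],3),np.round(o["joint_velocities"],2),o["ee_pos"])
M=R.from_euler('zy',[.0801,-np.pi/6]).as_matrix(); cm=np.array([.6112,-.0229,.1175])
plan([(cm+M@[0,0,.06-.019],casetool(4.6,30,True),6)])
E
```

```text
[ 0.476  0.303 -0.681  2.241  1.101  0.286  2.067] [-0.47 -0.03  0.56  0.11  0.54 -0.25 -1.34] [ 0.56050635 -0.02343489  0.20493325]
6 x {'tx': 1.0, 'ty': -0.01, 'tz': 0.01, 'rx': -0.001, 'ry': 0.0, 'rz': -0.001}
   mid [ 0.581 -0.023  0.17 ] end [ 0.591  -0.0228  0.1532] want [ 0.5907 -0.0229  0.153 ]
```

Emit:
apply_moves:
  deltas:
    - {"tx": 1.0,"ty": -0.01,"tz": 0,"rx": 0,"ry": 0,"rz": 0}
    - {"tx": 1.0,"ty": -0.01,"tz": 0,"rx": 0,"ry": 0,"rz": 0}
    - {"tx": 1.0,"ty": -0.01,"tz": 0,"rx": 0,"ry": 0,"rz": 0}
    - {"tx": 1.0,"ty": -0.01,"tz": 0,"rx": 0,"ry": 0,"rz": 0}
    - {"tx": 1.0,"ty": -0.01,"tz": 0,"rx": 0,"ry": 0,"rz": 0}
    - {"tx": 1.0,"ty": -0.01,"tz": 0,"rx": 0,"ry": 0,"rz": 0}
    - {"tx": 0,"ty": 0,"tz": 0,"rx": 0,"ry": 0,"rz": 0}

```text
time: 14.28
ee_pos: [0.5909, -0.0231, 0.1518]
orientation: [0.635, -0.341, -0.369, -0.587]
ft_force: [0.4, 0.1, 0.0]
opening: 0.0854
```

```bash
python3 - <<'E'
from h import *
o=observe();print(np.round(o["joint_pos"],3),np.round(o["joint_velocities"],2),o["ee_pos"])
im=snapshot("wrist")
c=get_calibration("wrist")
M=R.from_euler('zy',[.0801,-np.pi/6]).as_matrix(); b=np.array([.6512,-.0229,.0482]);cm=np.array([.6112,-.0229,.1175])
im=im[:,:,::-1].copy()
cv2.imwrite("pics/w5.png",cv2.resize(im,None,fx=1.5,fy=1.5))
for p in [(x,y,95) for x in(31,24,-31,-24) for y in(22,-22)]+[(x,y,55) for x in(56,-56) for y in(84,-84)]:
    q=proj(c,M@(np.array(p)/1000)+b); cv2.circle(im,tuple(int(v) for v in q),1,(255,0,0),-1)
cv2.imwrite("pics/w5b.png",cv2.resize(im,None,fx=1.5,fy=1.5))
plan([(cm+M@[0,0,-.019],casetool(4.6,30,True),8)])
E
```

```text
[ 0.339  0.424 -0.538  2.242  1.574  0.262  1.614] [ 0.02 -0.03 -0.03  0.01 -0.13 -0.01  0.15] [ 0.59085193 -0.02313459  0.15180388]
8 x {'tx': 0.74, 'ty': -0.01, 'tz': -0.0, 'rx': -0.0, 'ry': 0.0, 'rz': -0.001}
   mid [ 0.609 -0.023  0.121] end [ 0.6208 -0.0228  0.1015] want [ 0.6207 -0.0229  0.101 ]
```

View pics/w5b.png

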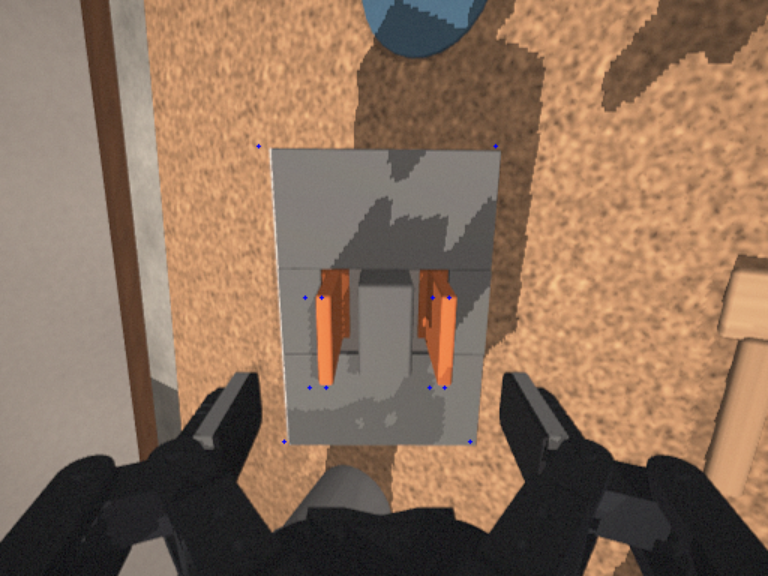

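Here the model points sit about 8 px (enlarged) left of the true tabs. I'll refit using this closer view.

```bash
python3 - <<'E'
import cv2
a=cv2.imread("pics/w5.png")
im=cv2.resize(a,(512,384),interpolation=cv2.INTER_AREA)
c=im[90:305,170:345]; cv2.imwrite("pics/w5c.png",cv2.resize(im[165:270,200:315],None,fx=6,fy=5.5,interpolation=cv2.INTER_CUBIC))
E
python3 - <<'E'
from h import *
im=snapshot("wrist")[:,:,::-1]
cv2.imwrite("pics/w6.png",im)
cv2.imwrite("pics/w6a.png",cv2.resize(im[170:265,205:311],None,fx=6,fy=6,interpolation=cv2.INTER_CUBIC))
cv2.imwrite("pics/w6b.png",cv2.resize(im[90:303,175:341],None,fx=3,fy=2.8,interpolation=cv2.INTER_CUBIC) if 0 else cv2.resize(im[90:303,175:341],None,fx=2.8,fy=2.8,interpolation=cv2.INTER_CUBIC))
import json; c=get_calibration("wrist"); o=observe()
json.dump({"K":np.array(c["camera_matrix"]).tolist(),"T":np.array(c["cam_to_world"]).tolist(),"p":o["ee_pos"].tolist(),"o":o["orientation"].tolist()},open("w6.json","w"))
E
```

```text
(no output)
```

View pics/w6a.png

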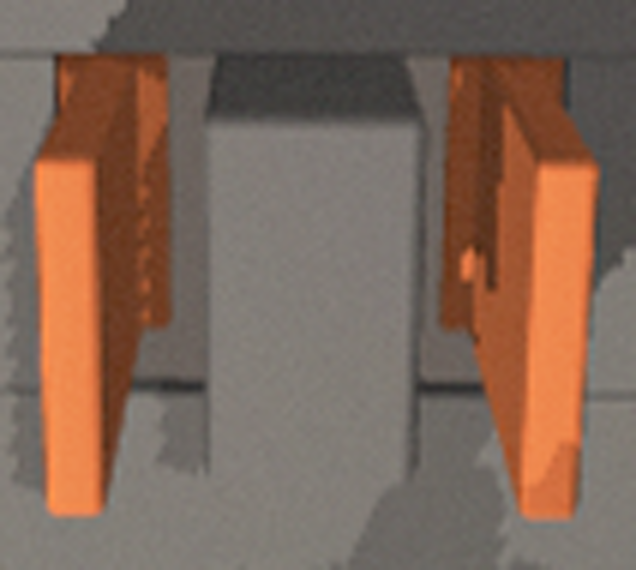

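View pics/w6b.png

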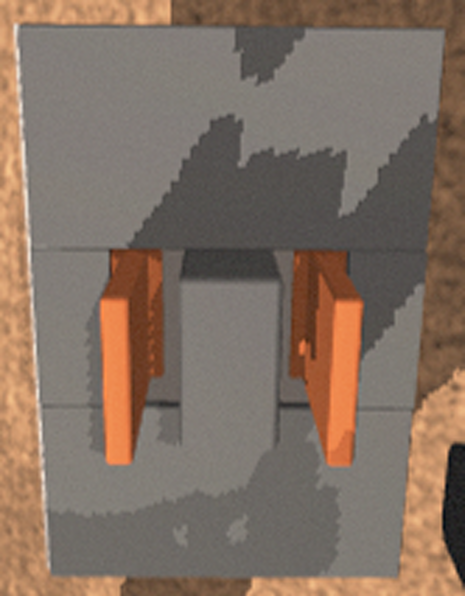

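```bash
cat > fit2.py <<'E'
from h import *
from scipy.optimize import least_squares
import json
w=json.load(open("w6.json")); c={"camera_matrix":w["K"],"cam_to_world":w["T"]}
A=lambda u,v:((u+.5)/6-.5+205,(v+.5)/6-.5+170)
B=lambda u,v:((u+.5)/2.8-.5+175,(v+.5)/2.8-.5+90)
ob=[((31,-22,95),A(37,160)),((24,-22,95),A(97,160)),((31,22,95),A(50,516)),((24,22,95),A(103,516)),
((-24,-22,95),A(540,163)),((-31,-22,95),A(597,163)),((-24,22,95),A(520,518)),((-31,22,95),A(577,518)),
((56,-84,55),B(18,27)),((-56,-84,55),B(444,30)),((-56,84,55),B(400,577)),((56,84,55),B(50,577))]
def f(v):
    M=R.from_euler('zyx',[v[3],-v[4],v[5] if len(v)>5 else 0]).as_matrix(); return np.concatenate([proj(c,M@(np.array(p)/1000)+v[:3])-q for p,q in ob])
r=least_squares(f,[.651,-.023,.048,.08,np.pi/6,0]); print(np.round(r.x,4),np.degrees(r.x[3:]),np.round(f(r.x).reshape(-1,2),1).tolist(),r.cost)
g=lambda v:f([*v,np.pi/6,0]); r=least_squares(g,[.651,-.023,.048,.08]); print(np.round(r.x,4),np.degrees(r.x[3]),r.cost)
M=R.from_euler('zy',[r.x[3],-np.pi/6]).as_matrix(); print("cm",M@[0,0,.08]+r.x[:3])
# in tool frame: cover axes
Mt=R.from_quat(w["o"]).as_matrix(); print("cm in tool",Mt.T@(M@[0,0,.08]+r.x[:3]-w["p"]))
E
python3 fit2.py
```

```text
[ 0.6497 -0.0193  0.0437  0.0955  0.5233  0.0486] [ 5.47091831 29.9848961   2.78525967] [[-0.3, -0.3], [0.4, -0.2], [-0.2, 0.3], [0.9, 0.4], [-0.7, -0.3], [0.4, -0.3], [-0.4, 0.3], [-0.0, 0.3], [-0.1, -0.2], [0.1, 0.1], [-0.6, 0.1], [0.6, -0.1]] 1.6881476778226217
[ 0.6497 -0.0225  0.0436  0.0721] 4.133547257238616 22.42731559192238
cm [ 0.60970669 -0.02248278  0.11293136]
cm in tool [0.04422873 0.00318751 0.00056004]
```

```bash
python3 - <<'E'
from h import *
M=R.from_euler('zy',[.0801,-np.pi/6]).as_matrix(); cm=np.array([.6104,-.0227,.1152])
print(M.T@(cm-np.array([.6112,-.0229,.1175])))
plan([(cm+M@[0,0,-.018],casetool(4.5,30,True),8)])
E
```

```text
[-0.00182091  0.00034681 -0.00159186]
8 x {'tx': 0.76, 'ty': 0.02, 'tz': 0.0, 'rx': 0.0, 'ry': 0.0, 'rz': -0.001}
   mid [ 0.609 -0.023  0.119] end [ 0.6195 -0.0229  0.0994] want [ 0.6194 -0.0227  0.0996]
```

Emit:
apply_moves:
  deltas:
    - {"tx": 0.76,"ty": 0.02,"tz": 0,"rx": 0,"ry": 0,"rz": 0}
    - {"tx": 0.76,"ty": 0.02,"tz": 0,"rx": 0,"ry": 0,"rz": 0}
    - {"tx": 0.76,"ty": 0.02,"tz": 0,"rx": 0,"ry": 0,"rz": 0}
    - {"tx": 0.76,"ty": 0.02,"tz": 0,"rx": 0,"ry": 0,"rz": 0}
    - {"tx": 0.76,"ty": 0.02,"tz": 0,"rx": 0,"ry": 0,"rz": 0}
    - {"tx": 0.76,"ty": 0.02,"tz": 0,"rx": 0,"ry": 0,"rz": 0}
    - {"tx": 0.76,"ty": 0.02,"tz": 0,"rx": 0,"ry": 0,"rz": 0}
    - {"tx": 0.76,"ty": 0.02,"tz": 0,"rx": 0,"ry": 0,"rz": 0}
    - {"tx": 0,"ty": 0,"tz": 0,"rx": 0,"ry": 0,"rz": 0}
    - {"tx": 0,"ty": 0,"tz": 0,"rx": 0,"ry": 0,"rz": 0}

```text
time: 15.22
ee_pos: [0.6195, -0.023, 0.0994]
orientation: [0.636, -0.34, -0.369, -0.587]
ft_force: [0.9, 0.2, -0.1]
opening: 0.0851
```

```bash
python3 - <<'E'
from h import *
o=observe();print(np.round(o["joint_pos"],3),o["ee_pos"],o["ft_force"])
for n in ["wrist","scene"]:
    im=snapshot(n);cv2.imwrite(f"pics/{n}7.png",im[:,:,::-1])
cv2.imwrite("pics/scene7c.png",cv2.resize(im[130:250,190:330,::-1],None,fx=5,fy=5,interpolation=cv2.INTER_CUBIC))
M=R.from_euler('zy',[.0801,-np.pi/6]).as_matrix(); cm=np.array([.6104,-.0227,.1152])
plan([(cm+M@[0,0,-.018],casetool(4.5,30,True),1)])
E
```

```text
[ 0.382  0.576 -0.629  2.223  1.868  0.38   1.358] [ 0.61950923 -0.02303111  0.09935547] [ 0.89889857  0.2494815  -0.13606227]
1 x {'tx': 0.0, 'ty': 0.03, 'tz': 0.02, 'rx': 0.003, 'ry': 0.001, 'rz': -0.004}
   mid [ 0.619 -0.023  0.1  ] end [ 0.6194 -0.0227  0.0997] want [ 0.6194 -0.0227  0.0996]
```

View pics/wrist7.png

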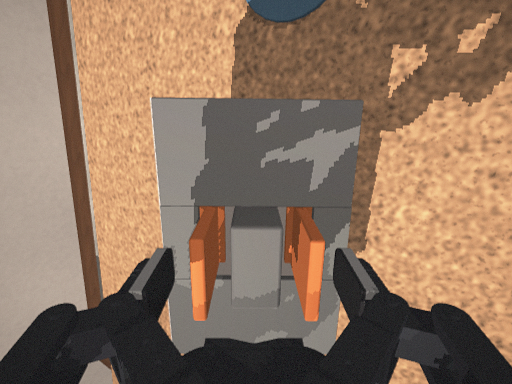

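View pics/scene7c.png

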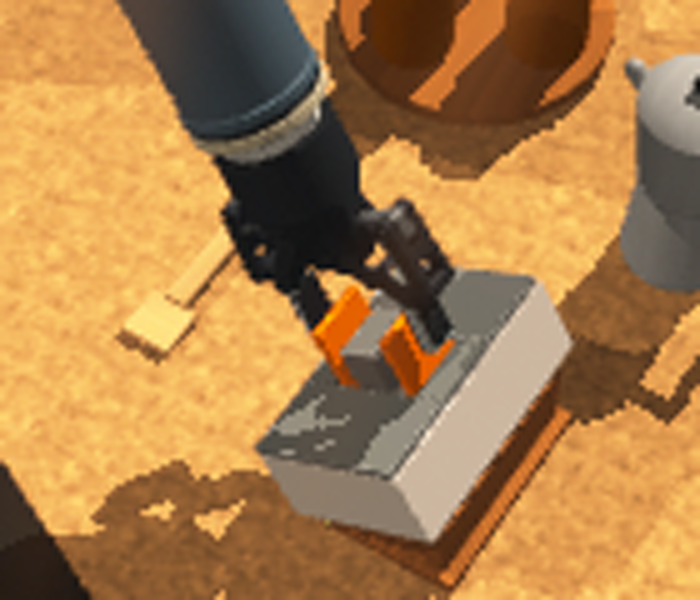

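The fingers straddle the tabs symmetrically, with tabs at columns 190–323 and pads at 173 and 333. I squeeze.

Emit:
apply_moves:
  deltas:
    - {"tx": 0,"ty": 0,"tz": 0,"rx": 0,"ry": 0,"rz": 0}
    - {"tx": 0,"ty": 0,"tz": 0,"rx": 0,"ry": 0,"rz": 0}
    - {"tx": 0,"ty": 0,"tz": 0,"rx": 0,"ry": 0,"rz": 0}
    - {"tx": 0,"ty": 0,"tz": 0,"rx": 0,"ry": 0,"rz": 0}
    - {"tx": 0,"ty": 0,"tz": 0,"rx": 0,"ry": 0,"rz": 0}
    - {"tx": 0,"ty": 0,"tz": 0,"rx": 0,"ry": 0,"rz": 0}
    - {"tx": 0,"ty": 0,"tz": 0,"rx": 0,"ry": 0,"rz": 0}
  jaw: -1

```text
time: 15.9
ee_pos: [0.6191, -0.0228, 0.1004]
orientation: [0.636, -0.339, -0.369, -0.587]
ft_force: [-14.4, -0.7, 19.6]
opening: 0.0409
```

```bash
python3 - <<'E'
from h import *
o=observe();print(o["ee_pos"],o["ft_force"],o["torque"],o["opening"])
Mt=R.from_quat(o["orientation"]).as_matrix();print("tool F",Mt.T@o["ft_force"])
im=snapshot("wrist");cv2.imwrite("pics/w8.png",im[:,:,::-1])
E
```

```text
[ 0.61910748 -0.02281764  0.10039894] [-14.36200893  -0.67358936  19.62717235] [-0.09476619  0.99291532 -0.32535643] 0.040887402815490276
tool F [-24.1712584    2.74075771  -0.43061837]
```

View pics/w8.png

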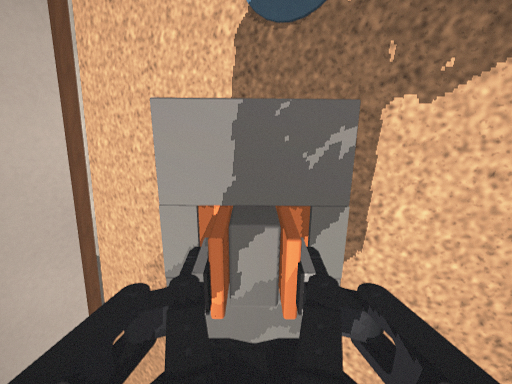

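Both tabs are squeezed fully in: the reading of 41 mm carries the same -2 mm bias as it did on the handle. I lift straight out along the case's z.

Emit:
apply_moves:
  deltas:
    - {"tx": -0.3,"ty": 0,"tz": 0,"rx": 0,"ry": 0,"rz": 0}
    - {"tx": -0.5,"ty": 0,"tz": 0,"rx": 0,"ry": 0,"rz": 0}
    - {"tx": -0.5,"ty": 0,"tz": 0,"rx": 0,"ry": 0,"rz": 0}
    - {"tx": -0.5,"ty": 0,"tz": 0,"rx": 0,"ry": 0,"rz": 0}

```text
time: 16.28
ee_pos: [0.6106, -0.0228, 0.1153]
orientation: [0.636, -0.34, -0.369, -0.587]
ft_force: [0.0, 1.2, -2.2]
opening: 0.0402
```

```bash
python3 - <<'E'
from h import *
o=observe();print(o["ee_pos"],o["ft_force"],o["torque"],o["opening"])
im=snapshot("scene");cv2.imwrite("pics/s9.png",cv2.resize(im[130:250,190:330,::-1],None,fx=5,fy=5,interpolation=cv2.INTER_CUBIC))
E
```

```text
[ 0.61059651 -0.0228291   0.1152762 ] [ 0.02623103  1.22160263 -2.16119803] [-0.01698734  0.75411081  0.0213397 ] 0.040194228609756334
```

View pics/s9.png

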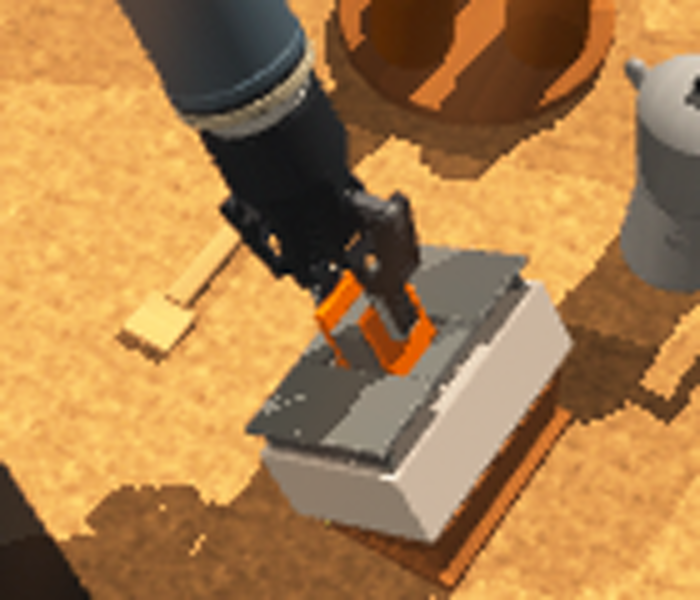

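```bash
cat > t3.py <<'E'
from sim import *
from t2 import leg
E
sed -i '/^for tilt/,$d' t2.py
python3 - <<'E'
from sim import *
from t2 import leg
from h import *
o=observe();q=o["joint_pos"]
q=sim(q,[[-2,0,0,0,0,0]]*6);print(np.round(q,2))
D=down(159.8); qm=q
for n1,tgt in [("direct",(.4688,-.3045,.16))]:
    q=sim(q,leg(q,np.array([.50,-.15,.23]),R.from_matrix(casetool(4.6-12,15,True)).as_matrix(),10));print(np.round(q,2))
    q=sim(q,leg(q,np.array(tgt),D,8));print(np.round(q,2))
    q=sim(q,leg(q,np.array([.4688,-.3045,.032]),D,10));print(np.round(q,2), FK(q)[0])
q=sim(q,[[-3,0,0,0,0,0]]*5)
q=sim(q,leg(q,np.array([.445,-.006,.1]),down(184.6),10));print("strip",np.round(q,2))
q=sim(q,leg(q,np.array([.445,-.006,.005]),down(184.6),8));print("strip",np.round(q,2))
q=sim(q,[[-3,0,0,0,0,0]]*5)
M=R.from_euler('zy',[.0801,-np.pi/6]).as_matrix(); b=np.array([.6505,-.0227,.046])
G=casetool(4.6,30,True)
q=sim(q,leg(q,b+M@[0,0,.18],G,10));print("pre",np.round(q,2))
t=b+M@[-.01,0.0,.005]
q=sim(q,leg(q,t,G,15));print("in",np.round(q,2),FK(q)[0]-t)
plan([(o["ee_pos"]+M@[0,0,.1],casetool(4.6,30,True),5),([.50,-.15,.23],casetool(-7.4,15,True),10),((.4688,-.3045,.10),D,10)])
E
```

```text
[ 0.53  0.25 -0.77  2.26  1.1   0.31  2.05]
[ 1.16  0.38 -1.14  2.07  0.47  0.63  2.77]
[ 1.11  0.6  -0.9   1.85  0.56  0.91  2.75]
[ 1.    0.77 -0.74  1.95  0.75  0.67  2.59] [ 0.4688 -0.3045  0.032 ]
strip [ 0.61  0.57 -0.94  2.19  0.71  0.66  2.41]
strip [ 0.43  0.72 -0.69  2.26  0.98  0.45  2.18]
pre [ 0.61  0.32 -0.77  2.27  1.08  0.18  2.14]
in [ 0.51  0.77 -0.76  2.19  2.11  0.42  1.22] [-7.13878734e-10  1.86272039e-10 -6.91114790e-10]
5 x {'tx': -2.0, 'ty': 0.0, 'tz': 0.0, 'rx': 0.0, 'ry': 0.0, 'rz': -0.001}
   mid [ 0.581 -0.023  0.168] end [ 0.5606 -0.0228  0.2028] want [ 0.5605 -0.0227  0.2027]
10 x {'tx': -0.48, 'ty': 0.43, 'tz': -1.28, 'rx': 0.021, 'ry': 0.001, 'rz': 0.026}
   mid [ 0.527 -0.1    0.218] end [ 0.5003 -0.1498  0.23  ] want [ 0.5  -0.15  0.23]
10 x {'tx': 1.26, 'ty': 0.14, 'tz': -1.62, 'rx': 0.022, 'ry': 0.006, 'rz': 0.026}
   mid [ 0.49  -0.244  0.152] end [ 0.4687 -0.3047  0.1   ] want [ 0.4688 -0.3045  0.1   ]
```

Emit:
apply_moves:
  deltas:
    - {"tx": -2.0,"ty": 0,"tz": 0,"rx": 0,"ry": 0,"rz": 0}
    - {"tx": -2.0,"ty": 0,"tz": 0,"rx": 0,"ry": 0,"rz": 0}
    - {"tx": -2.0,"ty": 0,"tz": 0,"rx": 0,"ry": 0,"rz": 0}
    - {"tx": -2.0,"ty": 0,"tz": 0,"rx": 0,"ry": 0,"rz": 0}
    - {"tx": -2.0,"ty": 0,"tz": 0,"rx": 0,"ry": 0,"rz": 0}
    - {"tx": -0.48,"ty": 0.43,"tz": -1.28,"rx": 0.021,"ry": 0.001,"rz": 0.026}
    - {"tx": -0.48,"ty": 0.43,"tz": -1.28,"rx": 0.021,"ry": 0.001,"rz": 0.026}
    - {"tx": -0.48,"ty": 0.43,"tz": -1.28,"rx": 0.021,"ry": 0.001,"rz": 0.026}
    - {"tx": -0.48,"ty": 0.43,"tz": -1.28,"rx": 0.021,"ry": 0.001,"rz": 0.026}
    - {"tx": -0.48,"ty": 0.43,"tz": -1.28,"rx": 0.021,"ry": 0.001,"rz": 0.026}
    - {"tx": -0.48,"ty": 0.43,"tz": -1.28,"rx": 0.021,"ry": 0.001,"rz": 0.026}
    - {"tx": -0.48,"ty": 0.43,"tz": -1.28,"rx": 0.021,"ry": 0.001,"rz": 0.026}
    - {"tx": -0.48,"ty": 0.43,"tz": -1.28,"rx": 0.021,"ry": 0.001,"rz": 0.026}
    - {"tx": -0.48,"ty": 0.43,"tz": -1.28,"rx": 0.021,"ry": 0.001,"rz": 0.026}
    - {"tx": -0.48,"ty": 0.43,"tz": -1.28,"rx": 0.021,"ry": 0.001,"rz": 0.026}

```text
time: 17.58
ee_pos: [0.5006, -0.1505, 0.2294]
orientation: [-0.523, 0.459, 0.402, 0.595]
ft_force: [0.5, -0.1, -1.7]
opening: 0.0402
```

```bash
python3 - <<'E'
from h import *
o=observe();print(np.round(o["joint_pos"],3),o["ee_pos"],o["ft_force"],o["opening"])
im=snapshot("scene");cv2.imwrite("pics/s10.png",im[:,:,::-1])
plan([((.4688,-.3045,.09),down(159.8),14)])
E
```

```text
[ 1.006  0.359 -1.009  2.033  0.458  0.695  2.754] [ 0.50059084 -0.15046899  0.22943931] [ 0.50810842 -0.05008072 -1.6720657 ] 0.04015960233819086
14 x {'tx': 0.97, 'ty': 0.1, 'tz': -1.13, 'rx': 0.015, 'ry': 0.004, 'rz': 0.018}
   mid [ 0.491 -0.241  0.149] end [ 0.4689 -0.3046  0.0901] want [ 0.4688 -0.3045  0.09  ]
```

View pics/s10.png

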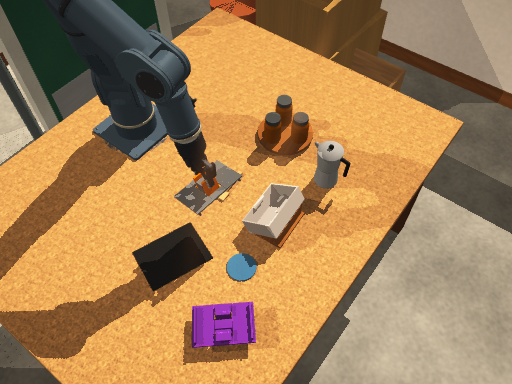

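The cover is held and the case at (275,212) is open. I carry the cover over the mat.

Emit:
apply_moves:
  deltas:
    - {"tx": 0.97,"ty": 0.1,"tz": -1.13,"rx": 0.015,"ry": 0.004,"rz": 0.018}
    - {"tx": 0.97,"ty": 0.1,"tz": -1.13,"rx": 0.015,"ry": 0.004,"rz": 0.018}
    - {"tx": 0.97,"ty": 0.1,"tz": -1.13,"rx": 0.015,"ry": 0.004,"rz": 0.018}
    - {"tx": 0.97,"ty": 0.1,"tz": -1.13,"rx": 0.015,"ry": 0.004,"rz": 0.018}
    - {"tx": 0.97,"ty": 0.1,"tz": -1.13,"rx": 0.015,"ry": 0.004,"rz": 0.018}
    - {"tx": 0.97,"ty": 0.1,"tz": -1.13,"rx": 0.015,"ry": 0.004,"rz": 0.018}
    - {"tx": 0.97,"ty": 0.1,"tz": -1.13,"rx": 0.015,"ry": 0.004,"rz": 0.018}
    - {"tx": 0.97,"ty": 0.1,"tz": -1.13,"rx": 0.015,"ry": 0.004,"rz": 0.018}
    - {"tx": 0.97,"ty": 0.1,"tz": -1.13,"rx": 0.015,"ry": 0.004,"rz": 0.018}
    - {"tx": 0.97,"ty": 0.1,"tz": -1.13,"rx": 0.015,"ry": 0.004,"rz": 0.018}
    - {"tx": 0.97,"ty": 0.1,"tz": -1.13,"rx": 0.015,"ry": 0.004,"rz": 0.018}
    - {"tx": 0.97,"ty": 0.1,"tz": -1.13,"rx": 0.015,"ry": 0.004,"rz": 0.018}
    - {"tx": 0.97,"ty": 0.1,"tz": -1.13,"rx": 0.015,"ry": 0.004,"rz": 0.018}
    - {"tx": 0.97,"ty": 0.1,"tz": -1.13,"rx": 0.015,"ry": 0.004,"rz": 0.018}
    - {"tx": 0,"ty": 0,"tz": 0,"rx": 0,"ry": 0,"rz": 0}
    - {"tx": 0,"ty": 0,"tz": 0,"rx": 0,"ry": 0,"rz": 0}

```text
time: 18.97
ee_pos: [0.4709, -0.3015, 0.0889]
orientation: [-0.407, 0.577, 0.408, 0.579]
ft_force: [0.0, 0.6, -1.6]
opening: 0.0401
```

```bash
python3 - <<'E'
from h import *
o=observe();print(np.round(o["joint_pos"],3),o["ee_pos"],o["ft_force"],o["opening"])
Mt=R.from_quat(o["orientation"]).as_matrix();print(np.round(Mt,3))
for n in ("scene","top","wrist"):
    im=snapshot(n);cv2.imwrite(f"pics/{n}11.png",im[:,:,::-1])
    c=get_calibration(n)
    for r in trace(n,"cover_mid")[:2]:
        ys,xs=np.nonzero(r["pixels"]); zz=o["ee_pos"][2]+.019-.025
        w=np.array([toz(c,(x,y),zz)[:2] for x,y in zip(xs,ys)],np.float32); print(n,r["confidence"],r["xy"],cv2.minAreaRect(w))
plan([((.4688,-.3045,.045),down(159.8),6)])
im=cv2.imread("pics/top11.png");cv2.imwrite("pics/top11c.png",cv2.resize(im[180:310,300:430],None,fx=4.5,fy=4.5,interpolation=cv2.INTER_CUBIC))
E
```

```text
[ 0.965  0.665 -0.749  1.895  0.606  0.823  2.693] [ 0.47090877 -0.30149586  0.08886554] [ 0.03725289  0.59105982 -1.60316858] 0.040131397594732714
[[ 0.002 -0.942  0.336]
 [ 0.003  0.336  0.942]
 [-1.    -0.001  0.003]]
scene 0.77 [222.8, 325.3] ((0.7507963180541992, -0.3910776674747467), (0.16194947063922882, 0.11032511293888092), 41.897586822509766)
scene 0.75 [165.4, 246.0] ((0.4724576771259308, -0.30010294914245605), (0.1687534600496292, 0.11610955744981766), 70.18608093261719)
top 0.84 [400.7, 150.6] ((0.7256811261177063, -0.3704397976398468), (0.16169048845767975, 0.11351832747459412), 40.732181549072266)
top 0.81 [363.8, 242.2] ((0.47199955582618713, -0.29901549220085144), (0.16639865934848785, 0.11510898917913437), 70.7384262084961)
wrist 0.93 [257.6, 194.3] ((0.4695901572704315, -0.30333995819091797), (0.16152793169021606, 0.11117061972618103), 70.15795135498047)
6 x {'tx': 0.75, 'ty': 0.02, 'tz': -0.07, 'rx': 0.002, 'ry': 0.0, 'rz': 0.0}
   mid [ 0.47  -0.303  0.06 ] end [ 0.4692 -0.3043  0.0452] want [ 0.4688 -0.3045  0.045 ]
```

View pics/top11c.png

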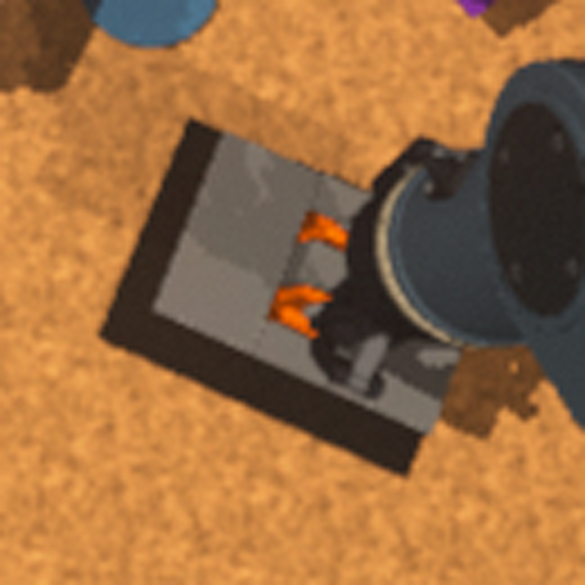

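View pics/wrist11.png

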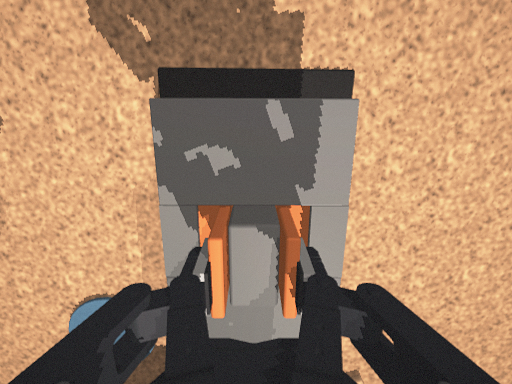

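```bash
python3 - <<'E'
from h import *
plan([((.4678,-.3060,.042),down(159.8),8)])
E
```

```text
8 x {'tx': 0.6, 'ty': 0.02, 'tz': -0.08, 'rx': 0.002, 'ry': 0.0, 'rz': 0.0}
   mid [ 0.469 -0.304  0.06 ] end [ 0.4681 -0.3062  0.0422] want [ 0.4678 -0.306   0.042 ]
```

Emit:
apply_moves:
  deltas:
    - {"tx": 0.6,"ty": 0.02,"tz": -0.08,"rx": 0.002,"ry": 0,"rz": 0}
    - {"tx": 0.6,"ty": 0.02,"tz": -0.08,"rx": 0.002,"ry": 0,"rz": 0}
    - {"tx": 0.6,"ty": 0.02,"tz": -0.08,"rx": 0.002,"ry": 0,"rz": 0}
    - {"tx": 0.6,"ty": 0.02,"tz": -0.08,"rx": 0.002,"ry": 0,"rz": 0}
    - {"tx": 0.6,"ty": 0.02,"tz": -0.08,"rx": 0.002,"ry": 0,"rz": 0}
    - {"tx": 0.6,"ty": 0.02,"tz": -0.08,"rx": 0.002,"ry": 0,"rz": 0}
    - {"tx": 0.6,"ty": 0.02,"tz": -0.08,"rx": 0.002,"ry": 0,"rz": 0}
    - {"tx": 0.6,"ty": 0.02,"tz": -0.08,"rx": 0.002,"ry": 0,"rz": 0}
    - {"tx": 0,"ty": 0,"tz": 0,"rx": 0,"ry": 0,"rz": 0}
    - {"tx": 0,"ty": 0,"tz": 0,"rx": 0,"ry": 0,"rz": 0}

```text
time: 20.1
ee_pos: [0.4675, -0.3065, 0.0412]
orientation: [-0.403, 0.58, 0.404, 0.582]
ft_force: [0.3, 0.5, -0.8]
opening: 0.0402
```

Emit:
apply_moves:
  deltas:
    - {"tx": 0.2,"ty": 0,"tz": 0,"rx": 0,"ry": 0,"rz": 0}
    - {"tx": 0.2,"ty": 0,"tz": 0,"rx": 0,"ry": 0,"rz": 0}
    - {"tx": 0.2,"ty": 0,"tz": 0,"rx": 0,"ry": 0,"rz": 0}
    - {"tx": 0,"ty": 0,"tz": 0,"rx": 0,"ry": 0,"rz": 0}

```text
time: 20.43
ee_pos: [0.4685, -0.3062, 0.036]
orientation: [-0.404, 0.579, 0.403, 0.582]
ft_force: [-0.2, 3.1, 6.7]
opening: 0.0401
```

Contact came at TCP z = 0.036 with about 7 N. I release and check.

Emit:
apply_moves:
  deltas:
    - {"tx": 0,"ty": 0,"tz": 0,"rx": 0,"ry": 0,"rz": 0}
    - {"tx": 0,"ty": 0,"tz": 0,"rx": 0,"ry": 0,"rz": 0}
    - {"tx": 0,"ty": 0,"tz": 0,"rx": 0,"ry": 0,"rz": 0}
    - {"tx": 0,"ty": 0,"tz": 0,"rx": 0,"ry": 0,"rz": 0}
    - {"tx": 0,"ty": 0,"tz": 0,"rx": 0,"ry": 0,"rz": 0}
    - {"tx": -1,"ty": 0,"tz": 0,"rx": 0,"ry": 0,"rz": 0}
    - {"tx": -2,"ty": 0,"tz": 0,"rx": 0,"ry": 0,"rz": 0}
    - {"tx": -3,"ty": 0,"tz": 0,"rx": 0,"ry": 0,"rz": 0}
    - {"tx": -3,"ty": 0,"tz": 0,"rx": 0,"ry": 0,"rz": 0}
  jaw: 1

```text
time: 21.18
ee_pos: [0.4671, -0.3062, 0.1268]
orientation: [-0.403, 0.58, 0.404, 0.582]
ft_force: [0.6, -0.0, 1.2]
opening: 0.0856
```

```bash
python3 - <<'E'
from h import *
o=observe();print(np.round(o["joint_pos"],3),o["ee_pos"],o["ft_force"],o["opening"])
for n in ("scene","top"):
    im=snapshot(n);cv2.imwrite(f"pics/{n}12.png",im[:,:,::-1])
    c=get_calibration(n)
    for t,zz in (("cover_mid",.025),("paddle_mid",.011),("mat",.004)):
      for r in trace(n,t)[:2]:
        ys,xs=np.nonzero(r["pixels"])
        w=np.array([toz(c,(x,y),zz)[:2] for x,y in zip(xs,ys)],np.float32); print(n,t,round(r["confidence"],2),r["xy"],cv2.minAreaRect(w))
plan([((.4437,-.0075,.115),down(184.6),12)])
im=cv2.imread("pics/top12.png");cv2.imwrite("pics/top12c.png",cv2.resize(im[120:310,215:430],None,fx=3.5,fy=3,interpolation=cv2.INTER_CUBIC))
im=cv2.imread("pics/scene12.png");cv2.imwrite("pics/scene12c.png",cv2.resize(im[160:300,120:320],None,fx=4,fy=4,interpolation=cv2.INTER_CUBIC))
E
```

```text
[ 1.006  0.619 -0.791  1.86   0.552  0.896  2.735] [ 0.46708361 -0.30616407  0.12681709] [ 0.60891269 -0.03604315  1.16035351] 0.0856058969220936
scene cover_mid 0.83 [224.2, 324.0] ((0.7340725064277649, -0.3771591782569885), (0.1695246696472168, 0.11688029021024704), 41.897621154785156)
scene cover_mid 0.71 [167.4, 253.8] ((0.4676785171031952, -0.30491095781326294), (0.16802872717380524, 0.1126248762011528), 69.3139419555664)
scene paddle_mid 0.74 [226.6, 188.4] ((0.44075778126716614, -2.7798116207122803e-05), (0.04035671055316925, 0.13652274012565613), 10.240165710449219)
scene mat 0.97 [179.3, 266.4] ((0.46961280703544617, -0.30492883920669556), (0.2085479348897934, 0.1532135158777237), 70.8243408203125)
top cover_mid 0.77 [360.9, 247.9] ((0.4673316478729248, -0.3054896593093872), (0.168434739112854, 0.1139112040400505), 68.96546173095703)
top cover_mid 0.59 [396.5, 149.3] ((0.7473003268241882, -0.39247187972068787), (0.171522319316864, 0.11780323833227158), 41.628597259521484)
top paddle_mid 0.62 [261.4, 244.5] ((0.4440135359764099, 0.00032119452953338623), (0.0350818857550621, 0.1280738264322281), 4.462074279785156)
top mat 0.95 [344.5, 253.9] ((0.469350665807724, -0.3050146698951721), (0.19930040836334229, 0.14868301153182983), 70.10520935058594)
12 x {'tx': 0.09, 'ty': 0.58, 'tz': 2.45, 'rx': -0.036, 'ry': 0.0, 'rz': 0.0}
   mid [ 0.47  -0.131  0.119] end [ 0.4449 -0.0075  0.1148] want [ 0.4437 -0.0075  0.115 ]
```

View pics/scene12c.png

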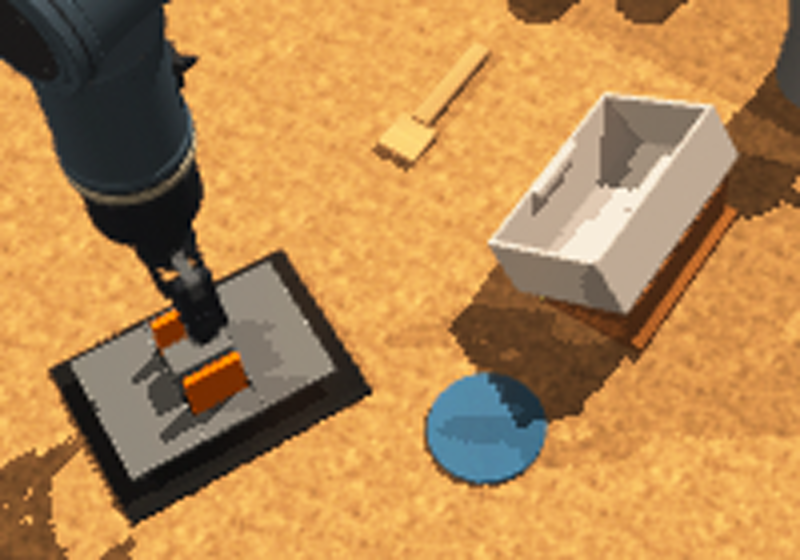

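View pics/top12c.png

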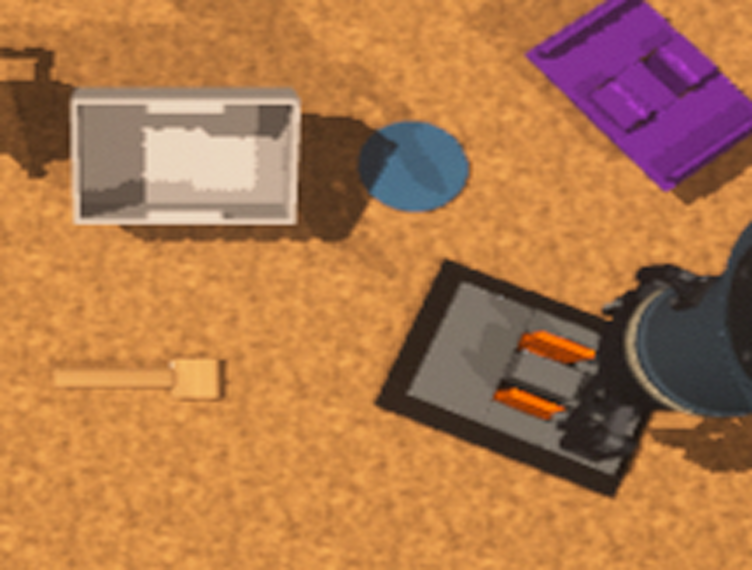

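The cover lies flat and centred on the mat: its centre is (0.4675,-0.305) against the mat's (0.469,-0.305). I also noticed that my Euler order was extrinsic, which explains the small "roll" misfit. I refit the case with the correct order before placing the paddle.

```bash
sed -i "s/'zy'/'ZY'/;s/'zyx'/'ZYX'/" fit.py fit2.py h.py; python3 fit.py; python3 fit2.py
python3 - <<'E'
import cv2
im=cv2.imread("pics/top12.png");cv2.imwrite("pics/tr.png",cv2.resize(im[140:190,228:308],None,fx=9,fy=9,interpolation=cv2.INTER_CUBIC))
im=cv2.imread("pics/scene12.png");cv2.imwrite("pics/tr2.png",cv2.resize(im[178:245,238:308],None,fx=8,fy=8,interpolation=cv2.INTER_CUBIC))
E
```

```text
[ 0.6524 -0.0198  0.0485  0.0774  0.545 ] [ 4.43337656 31.22447051]
[[-0.1, 0.3], [0.0, 0.3], [-0.2, -0.6], [-0.0, -0.6], [0.1, -0.4], [-0.0, -0.4], [0.1, 0.9], [0.0, 0.9], [-1.2, -0.1], [0.4, -0.5], [-0.9, -0.4], [-0.5, -0.3], [-0.5, 0.1], [-0.8, -0.4], [-0.3, -0.1], [-0.5, -0.4], [0.0, 0.4], [0.6, 0.2], [-1.4, 1.1], [0.4, -0.1], [0.6, 0.6], [-0.0, 0.2], [-0.1, -0.5], [-0.2, -0.1], [-0.7, 0.4]]
[ 0.651  -0.0198  0.0477  0.0798] 6.333821786893098 5.788194580070033
cover_mid [ 0.6111722  -0.02297503  0.11698924]
[ 0.6497 -0.0193  0.0437  0.0822  0.5254  0.0009] [ 4.71098966 30.10195418  0.05160834] [[-0.3, -0.3], [0.4, -0.2], [-0.2, 0.3], [0.9, 0.4], [-0.7, -0.3], [0.4, -0.3], [-0.4, 0.3], [-0.0, 0.3], [-0.1, -0.2], [0.1, 0.1], [-0.6, 0.1], [0.6, -0.1]] 1.6881476778226832
[ 0.6496 -0.0193  0.0436  0.0827] 4.736679937126175 1.7174773727119348
cm [ 0.60972124 -0.02262313  0.11291706]
cm in tool [0.04424824 0.00319312 0.00041967]
```

View pics/tr.png

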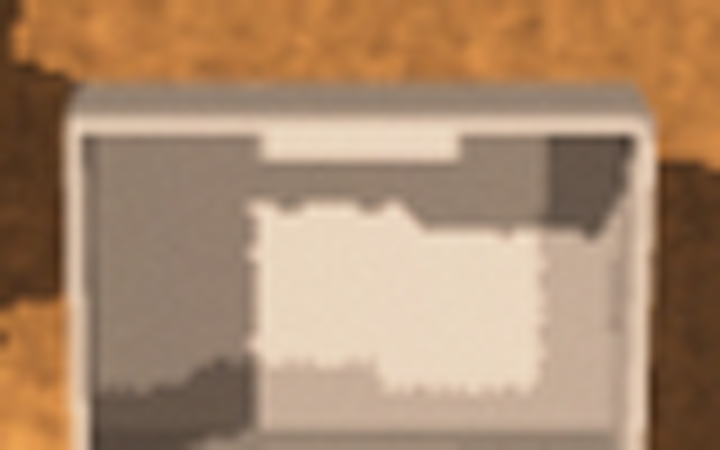

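View pics/tr2.png

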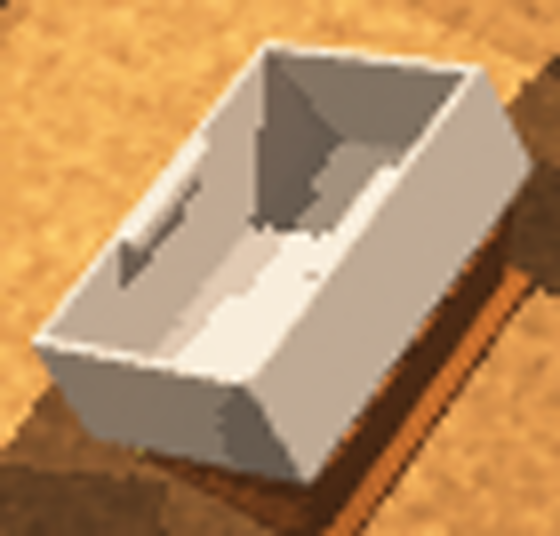

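The corrected wrist fit is excellent (tilt 30.1°, roll 0.05°, sub-pixel) and agrees with the contact height. I take the case origin as (0.6505,-0.0197,0.0437), yaw 4.65°. Now to the paddle.

Emit:
apply_moves:
  deltas:
    - {"tx": 0.09,"ty": 0.58,"tz": 2.45,"rx": -0.036,"ry": 0,"rz": 0}
    - {"tx": 0.09,"ty": 0.58,"tz": 2.45,"rx": -0.036,"ry": 0,"rz": 0}
    - {"tx": 0.09,"ty": 0.58,"tz": 2.45,"rx": -0.036,"ry": 0,"rz": 0}
    - {"tx": 0.09,"ty": 0.58,"tz": 2.45,"rx": -0.036,"ry": 0,"rz": 0}
    - {"tx": 0.09,"ty": 0.58,"tz": 2.45,"rx": -0.036,"ry": 0,"rz": 0}
    - {"tx": 0.09,"ty": 0.58,"tz": 2.45,"rx": -0.036,"ry": 0,"rz": 0}
    - {"tx": 0.09,"ty": 0.58,"tz": 2.45,"rx": -0.036,"ry": 0,"rz": 0}
    - {"tx": 0.09,"ty": 0.58,"tz": 2.45,"rx": -0.036,"ry": 0,"rz": 0}
    - {"tx": 0.09,"ty": 0.58,"tz": 2.45,"rx": -0.036,"ry": 0,"rz": 0}
    - {"tx": 0.09,"ty": 0.58,"tz": 2.45,"rx": -0.036,"ry": 0,"rz": 0}
    - {"tx": 0.09,"ty": 0.58,"tz": 2.45,"rx": -0.036,"ry": 0,"rz": 0}
    - {"tx": 0.09,"ty": 0.58,"tz": 2.45,"rx": -0.036,"ry": 0,"rz": 0}
    - {"tx": 0,"ty": 0,"tz": 0,"rx": 0,"ry": 0,"rz": 0}
    - {"tx": 0,"ty": 0,"tz": 0,"rx": 0,"ry": 0,"rz": 0}

```text
time: 22.75
ee_pos: [0.445, -0.0065, 0.115]
orientation: [-0.519, 0.479, 0.519, 0.481]
ft_force: [0.1, -0.1, 0.6]
opening: 0.0854
```

```bash
python3 - <<'E'
from h import *
o=observe();print(np.round(o["joint_pos"],3),o["ee_pos"],o["ft_force"],o["opening"])
im=snapshot("wrist");cv2.imwrite("pics/w13.png",im[:,:,::-1])
plan([((.4440,-.0078,.006),down(184.5),9)])
c=get_calibration("wrist")
for r in trace("wrist","paddle_mid")[:1]:
    ys,xs=np.nonzero(r["pixels"]); w=np.array([toz(c,(x,y),.011)[:2] for x,y in zip(xs,ys)],np.float32); print(r["confidence"],cv2.minAreaRect(w))
E
```

```text
[ 0.545  0.526 -0.909  2.148  0.618  0.749  2.448] [ 0.44503515 -0.00653741  0.11497347] [ 0.07854643 -0.12023658  0.59637853] 0.08538211479878284
9 x {'tx': 1.21, 'ty': 0.02, 'tz': -0.0, 'rx': -0.0, 'ry': 0.0, 'rz': 0.0}
   mid [ 0.444 -0.008  0.054] end [ 0.4437 -0.0076  0.006 ] want [ 0.444  -0.0078  0.006 ]
0.61 ((0.443339079618454, -0.0006866827607154846), (0.03726598247885704, 0.12986165285110474), 3.0735180377960205)
```

View pics/w13.png

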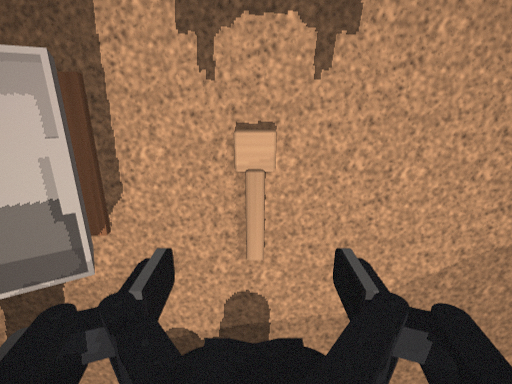

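The paddle is at column 255, aligned between the jaws. I descend and grip.

Emit:
apply_moves:
  deltas:
    - {"tx": 1.21,"ty": 0.02,"tz": 0,"rx": 0,"ry": 0,"rz": 0}
    - {"tx": 1.21,"ty": 0.02,"tz": 0,"rx": 0,"ry": 0,"rz": 0}
    - {"tx": 1.21,"ty": 0.02,"tz": 0,"rx": 0,"ry": 0,"rz": 0}
    - {"tx": 1.21,"ty": 0.02,"tz": 0,"rx": 0,"ry": 0,"rz": 0}
    - {"tx": 1.21,"ty": 0.02,"tz": 0,"rx": 0,"ry": 0,"rz": 0}
    - {"tx": 1.21,"ty": 0.02,"tz": 0,"rx": 0,"ry": 0,"rz": 0}
    - {"tx": 1.21,"ty": 0.02,"tz": 0,"rx": 0,"ry": 0,"rz": 0}
    - {"tx": 1.21,"ty": 0.02,"tz": 0,"rx": 0,"ry": 0,"rz": 0}
    - {"tx": 1.21,"ty": 0.02,"tz": 0,"rx": 0,"ry": 0,"rz": 0}
    - {"tx": 0,"ty": 0,"tz": 0,"rx": 0,"ry": 0,"rz": 0}
    - {"tx": 0,"ty": 0,"tz": 0,"rx": 0,"ry": 0,"rz": 0}

```text
time: 23.77
ee_pos: [0.4438, -0.0084, 0.006]
orientation: [-0.518, 0.481, 0.518, 0.482]
ft_force: [0.3, 0.3, 0.6]
opening: 0.0856
```

Emit:
apply_moves:
  deltas:
    - {"tx": 0,"ty": 0,"tz": 0,"rx": 0,"ry": 0,"rz": 0}
    - {"tx": 0,"ty": 0,"tz": 0,"rx": 0,"ry": 0,"rz": 0}
    - {"tx": 0,"ty": 0,"tz": 0,"rx": 0,"ry": 0,"rz": 0}
    - {"tx": 0,"ty": 0,"tz": 0,"rx": 0,"ry": 0,"rz": 0}
    - {"tx": 0,"ty": 0,"tz": 0,"rx": 0,"ry": 0,"rz": 0}
    - {"tx": 0,"ty": 0,"tz": 0,"rx": 0,"ry": 0,"rz": 0}
    - {"tx": 0,"ty": 0,"tz": 0,"rx": 0,"ry": 0,"rz": 0}
    - {"tx": 0,"ty": 0,"tz": 0,"rx": 0,"ry": 0,"rz": 0}
  jaw: -1

```text
time: 24.43
ee_pos: [0.4442, -0.0077, 0.0069]
orientation: [0.519, -0.48, -0.518, -0.482]
ft_force: [-1.4, -1.5, 8.3]
opening: 0.0158
```

```bash
python3 - <<'E'
from h import *
o=observe();print(np.round(o["joint_pos"],3),o["ee_pos"],o["ft_force"],o["opening"])
M=R.from_euler('ZY',[np.radians(4.65),-np.pi/6]).as_matrix(); b=np.array([.6505,-.0197,.0437])
G=casetool(4.65,30,True)
plan([(o["ee_pos"]+[0,0,.18],down(184.6),6),(b+M@[-.005,-.008,.17],G,12),(b+M@[-.005,-.008,.07],G,6),(b+M@[-.005,-.008,.010],G,8)])
E
```

```text
[ 0.363  0.685 -0.67   2.248  0.934  0.509  2.162] [ 0.44418927 -0.00773157  0.00689435] [-1.41725613 -1.45641797  8.33573016] 0.01578118674609307
6 x {'tx': -3.0, 'ty': -0.01, 'tz': 0.0, 'rx': -0.001, 'ry': 0.0, 'rz': 0.001}
   mid [ 0.444 -0.008  0.127] end [ 0.4446 -0.0079  0.1869] want [ 0.4442 -0.0077  0.1869]
12 x {'tx': 0.22, 'ty': -0.94, 'tz': -0.3, 'rx': -0.0, 'ry': 0.0, 'rz': -0.044}
   mid [ 0.513 -0.023  0.18 ] end [ 0.5617 -0.0346  0.1879] want [ 0.5621 -0.0349  0.1884]
6 x {'tx': 1.66, 'ty': -0.01, 'tz': -0.01, 'rx': -0.0, 'ry': 0.0, 'rz': 0.0}
   mid [ 0.595 -0.032  0.131] end [ 0.612  -0.031   0.1021] want [ 0.6119 -0.0309  0.1018]
8 x {'tx': 0.75, 'ty': 0.0, 'tz': 0.0, 'rx': -0.0, 'ry': 0.0, 'rz': 0.0}
   mid [ 0.631 -0.029  0.07 ] end [ 0.642  -0.0285  0.0502] want [ 0.6418 -0.0284  0.0499]
```

Emit:
apply_moves:
  deltas:
    - {"tx": -3.0,"ty": -0.01,"tz": 0,"rx": 0,"ry": 0,"rz": 0}
    - {"tx": -3.0,"ty": -0.01,"tz": 0,"rx": 0,"ry": 0,"rz": 0}
    - {"tx": -3.0,"ty": -0.01,"tz": 0,"rx": 0,"ry": 0,"rz": 0}
    - {"tx": -3.0,"ty": -0.01,"tz": 0,"rx": 0,"ry": 0,"rz": 0}
    - {"tx": -3.0,"ty": -0.01,"tz": 0,"rx": 0,"ry": 0,"rz": 0}
    - {"tx": -3.0,"ty": -0.01,"tz": 0,"rx": 0,"ry": 0,"rz": 0}
    - {"tx": 0.22,"ty": -0.94,"tz": -0.3,"rx": 0,"ry": 0,"rz": -0.044}
    - {"tx": 0.22,"ty": -0.94,"tz": -0.3,"rx": 0,"ry": 0,"rz": -0.044}
    - {"tx": 0.22,"ty": -0.94,"tz": -0.3,"rx": 0,"ry": 0,"rz": -0.044}
    - {"tx": 0.22,"ty": -0.94,"tz": -0.3,"rx": 0,"ry": 0,"rz": -0.044}
    - {"tx": 0.22,"ty": -0.94,"tz": -0.3,"rx": 0,"ry": 0,"rz": -0.044}
    - {"tx": 0.22,"ty": -0.94,"tz": -0.3,"rx": 0,"ry": 0,"rz": -0.044}
    - {"tx": 0.22,"ty": -0.94,"tz": -0.3,"rx": 0,"ry": 0,"rz": -0.044}
    - {"tx": 0.22,"ty": -0.94,"tz": -0.3,"rx": 0,"ry": 0,"rz": -0.044}
    - {"tx": 0.22,"ty": -0.94,"tz": -0.3,"rx": 0,"ry": 0,"rz": -0.044}
    - {"tx": 0.22,"ty": -0.94,"tz": -0.3,"rx": 0,"ry": 0,"rz": -0.044}
    - {"tx": 0.22,"ty": -0.94,"tz": -0.3,"rx": 0,"ry": 0,"rz": -0.044}
    - {"tx": 0.22,"ty": -0.94,"tz": -0.3,"rx": 0,"ry": 0,"rz": -0.044}
    - {"tx": 0,"ty": 0,"tz": 0,"rx": 0,"ry": 0,"rz": 0}

```text
time: 26.02
ee_pos: [0.5602, -0.0358, 0.1879]
orientation: [0.626, -0.329, -0.375, -0.599]
ft_force: [-0.1, 1.3, -0.6]
opening: 0.0157
```

```bash
python3 - <<'E'
from h import *
o=observe();print(np.round(o["joint_pos"],3),o["ee_pos"],o["ft_force"],o["opening"])
M=R.from_euler('ZY',[np.radians(4.65),-np.pi/6]).as_matrix(); b=np.array([.6505,-.0197,.0437])
G=casetool(4.65,30,True)
print("in case",M.T@(o["ee_pos"]-b))
plan([(b+M@[-.005,-.008,.07],G,8)])
im=snapshot("wrist")[:,:,::-1];cv2.imwrite("pics/w14.png",im)
E
```

```text
[ 0.469  0.327 -0.595  2.268  1.212  0.181  2.005] [ 0.56018737 -0.03576453  0.18786244] [-0.09400657  1.34289827 -0.64914304] 0.015705618654969142
in case [-0.00700222 -0.00869012  0.17050718]
8 x {'tx': 1.26, 'ty': -0.02, 'tz': 0.01, 'rx': -0.001, 'ry': -0.0, 'rz': 0.001}
   mid [ 0.593 -0.033  0.134] end [ 0.6118 -0.0311  0.1014] want [ 0.6119 -0.0309  0.1018]
```

View pics/w14.png

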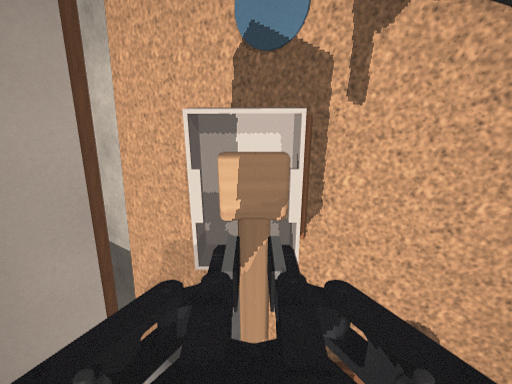

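The paddle sits in line above the opening. I lower it.

Emit:
apply_moves:
  deltas:
    - {"tx": 1.26,"ty": -0.02,"tz": 0.01,"rx": 0,"ry": 0,"rz": 0.001}
    - {"tx": 1.26,"ty": -0.02,"tz": 0.01,"rx": 0,"ry": 0,"rz": 0.001}
    - {"tx": 1.26,"ty": -0.02,"tz": 0.01,"rx": 0,"ry": 0,"rz": 0.001}
    - {"tx": 1.26,"ty": -0.02,"tz": 0.01,"rx": 0,"ry": 0,"rz": 0.001}
    - {"tx": 1.26,"ty": -0.02,"tz": 0.01,"rx": 0,"ry": 0,"rz": 0.001}
    - {"tx": 1.26,"ty": -0.02,"tz": 0.01,"rx": 0,"ry": 0,"rz": 0.001}
    - {"tx": 1.26,"ty": -0.02,"tz": 0.01,"rx": 0,"ry": 0,"rz": 0.001}
    - {"tx": 1.26,"ty": -0.02,"tz": 0.01,"rx": 0,"ry": 0,"rz": 0.001}
    - {"tx": 0,"ty": 0,"tz": 0,"rx": 0,"ry": 0,"rz": 0}

```text
time: 26.82
ee_pos: [0.6119, -0.031, 0.0994]
orientation: [0.623, -0.333, -0.378, -0.598]
ft_force: [-0.7, -0.4, -0.2]
opening: 0.0156
```

```bash
python3 - <<'E'
from h import *
o=observe();print(np.round(o["joint_pos"],3),o["ee_pos"],o["ft_force"],o["opening"])
M=R.from_euler('ZY',[np.radians(4.65),-np.pi/6]).as_matrix(); b=np.array([.6505,-.0197,.0437])
G=casetool(4.65,30,True)
print("in case",M.T@(o["ee_pos"]-b))
plan([(b+M@[-.005,-.008,.014],G,8)])
im=snapshot("wrist")[:,:,::-1];cv2.imwrite("pics/w15.png",im)
im=snapshot("scene")[:,:,::-1];cv2.imwrite("pics/s15.png",cv2.resize(im[130:250,190:330],None,fx=5,fy=5,interpolation=cv2.INTER_CUBIC))
E
```

```text
[ 0.462  0.581 -0.675  2.232  1.885  0.346  1.368] [ 0.61187332 -0.03100564  0.09944635] [-0.71242079 -0.40237464 -0.24203435] 0.015636037452042076
in case [-0.00626215 -0.00813701  0.06798579]
8 x {'tx': 0.67, 'ty': -0.02, 'tz': 0.0, 'rx': -0.001, 'ry': -0.0, 'rz': -0.001}
   mid [ 0.629 -0.03   0.071] end [ 0.6398 -0.0289  0.0537] want [ 0.6399 -0.0286  0.0533]
```

View pics/w15.png

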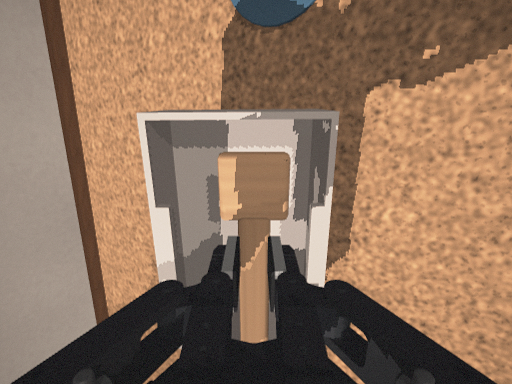

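View pics/s15.png

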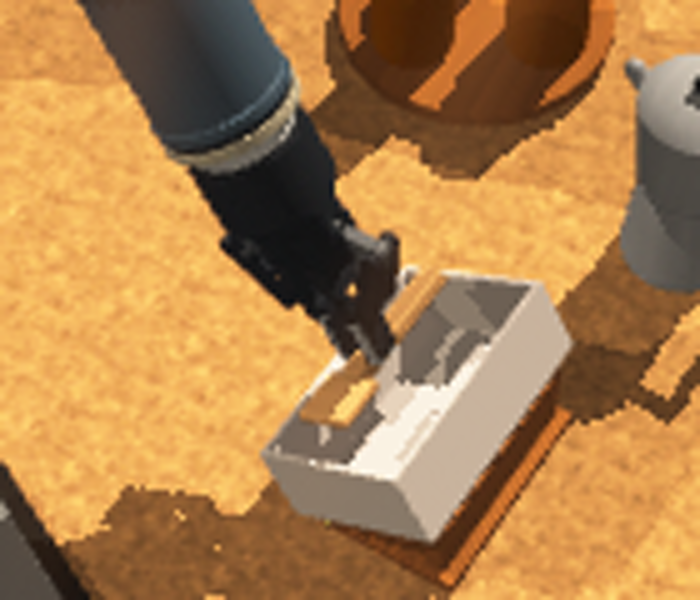

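Emit:
apply_moves:
  deltas:
    - {"tx": 0.67,"ty": -0.02,"tz": 0,"rx": 0,"ry": 0,"rz": 0}
    - {"tx": 0.67,"ty": -0.02,"tz": 0,"rx": 0,"ry": 0,"rz": 0}
    - {"tx": 0.67,"ty": -0.02,"tz": 0,"rx": 0,"ry": 0,"rz": 0}
    - {"tx": 0.67,"ty": -0.02,"tz": 0,"rx": 0,"ry": 0,"rz": 0}
    - {"tx": 0.67,"ty": -0.02,"tz": 0,"rx": 0,"ry": 0,"rz": 0}
    - {"tx": 0.67,"ty": -0.02,"tz": 0,"rx": 0,"ry": 0,"rz": 0}
    - {"tx": 0.67,"ty": -0.02,"tz": 0,"rx": 0,"ry": 0,"rz": 0}
    - {"tx": 0.67,"ty": -0.02,"tz": 0,"rx": 0,"ry": 0,"rz": 0}
    - {"tx": 0,"ty": 0,"tz": 0,"rx": 0,"ry": 0,"rz": 0}

```text
time: 27.67
ee_pos: [0.6399, -0.0286, 0.0542]
orientation: [0.623, -0.332, -0.378, -0.598]
ft_force: [-0.1, 0.6, -1.3]
opening: 0.0157
```

Emit:
apply_moves:
  deltas:
    - {"tx": 0.2,"ty": 0,"tz": 0,"rx": 0,"ry": 0,"rz": 0}
    - {"tx": 0.2,"ty": 0,"tz": 0,"rx": 0,"ry": 0,"rz": 0}
    - {"tx": 0,"ty": 0,"tz": 0,"rx": 0,"ry": 0,"rz": 0}

```text
time: 27.92
ee_pos: [0.6417, -0.0284, 0.0519]
orientation: [0.624, -0.332, -0.378, -0.598]
ft_force: [0.7, 0.3, -0.4]
opening: 0.0155
```

```bash
python3 - <<'E'
from h import *
o=observe();Mt=R.from_quat(o["orientation"]).as_matrix()
M=R.from_euler('ZY',[np.radians(4.65),-np.pi/6]).as_matrix(); b=np.array([.6505,-.0197,.0437])
print("in case",M.T@(o["ee_pos"]-b),"tool F",Mt.T@o["ft_force"],np.round(o["joint_pos"],2))
E
```

```text
in case [-0.00412106 -0.00795591  0.01187726] tool F [ 0.73477152 -0.3855561   0.21421218] [ 0.46  0.72 -0.71  2.19  2.01  0.45  1.28]
```

No contact yet at 12 mm; the floor is expected at about 6 to 7 mm. I continue in small steps.

Emit:
apply_moves:
  deltas:
    - {"tx": 0.15,"ty": 0,"tz": 0,"rx": 0,"ry": 0,"rz": 0}
    - {"tx": 0.15,"ty": 0,"tz": 0,"rx": 0,"ry": 0,"rz": 0}
    - {"tx": 0,"ty": 0,"tz": 0,"rx": 0,"ry": 0,"rz": 0}

```text
time: 28.17
ee_pos: [0.6432, -0.0283, 0.0494]
orientation: [0.624, -0.332, -0.378, -0.598]
ft_force: [-0.7, -0.0, -1.3]
opening: 0.0155
```

Emit:
apply_moves:
  deltas:
    - {"tx": 0.1,"ty": 0,"tz": 0,"rx": 0,"ry": 0,"rz": 0}
    - {"tx": 0,"ty": 0,"tz": 0,"rx": 0,"ry": 0,"rz": 0}

```text
time: 28.33
ee_pos: [0.6436, -0.0283, 0.0485]
orientation: [0.624, -0.332, -0.378, -0.598]
ft_force: [1.1, -0.3, -0.4]
opening: 0.0153
```

Emit:
apply_moves:
  deltas:
    - {"tx": 0.1,"ty": 0,"tz": 0,"rx": 0,"ry": 0,"rz": 0}
    - {"tx": 0,"ty": 0,"tz": 0,"rx": 0,"ry": 0,"rz": 0}

```text
time: 28.5
ee_pos: [0.6439, -0.0282, 0.0481]
orientation: [0.624, -0.332, -0.378, -0.598]
ft_force: [-3.5, -0.8, 7.5]
opening: 0.0156
```

Emit:
apply_moves:
  deltas:
    - {"tx": 0.1,"ty": 0,"tz": 0,"rx": 0,"ry": 0,"rz": 0}
    - {"tx": 0,"ty": 0,"tz": 0,"rx": 0,"ry": 0,"rz": 0}

```text
time: 28.67
ee_pos: [0.6439, -0.0282, 0.048]
orientation: [0.624, -0.332, -0.378, -0.598]
ft_force: [-14.0, -2.2, 19.9]
opening: 0.0153
```

```bash
python3 - <<'E'
from h import *
o=observe();Mt=R.from_quat(o["orientation"]).as_matrix()
M=R.from_euler('ZY',[np.radians(4.65),-np.pi/6]).as_matrix(); b=np.array([.6505,-.0197,.0437])
print("in case",M.T@(o["ee_pos"]-b),"tool F",Mt.T@o["ft_force"],np.round(o["joint_pos"],2))
E
```

```text
in case [-0.00415024 -0.00793944  0.00730794] tool F [-24.25472877   2.41020308  -1.190858  ] [ 0.46  0.73 -0.72  2.19  2.02  0.46  1.28]
```

The paddle touches the floor at z = 7.3 mm, as expected. I ease off 1 mm, open partly, and retreat along the case's normal.

Emit:
apply_moves:
  deltas:
    - {"tx": -0.1,"ty": 0,"tz": 0,"rx": 0,"ry": 0,"rz": 0}
    - {"tx": 0,"ty": 0,"tz": 0,"rx": 0,"ry": 0,"rz": 0}

```text
time: 28.83
ee_pos: [0.644, -0.0282, 0.0481]
orientation: [0.624, -0.332, -0.378, -0.598]
ft_force: [-5.4, 0.2, 6.4]
opening: 0.0158
```

Emit:
apply_moves:
  deltas:
    - {"tx": 0,"ty": 0,"tz": 0,"rx": 0,"ry": 0,"rz": 0}
    - {"tx": 0,"ty": 0,"tz": 0,"rx": 0,"ry": 0,"rz": 0}
    - {"tx": 0,"ty": 0,"tz": 0,"rx": 0,"ry": 0,"rz": 0}
    - {"tx": 0,"ty": 0,"tz": 0,"rx": 0,"ry": 0,"rz": 0}
    - {"tx": -0.3,"ty": 0,"tz": 0,"rx": 0,"ry": 0,"rz": 0}
    - {"tx": -0.8,"ty": 0,"tz": 0,"rx": 0,"ry": 0,"rz": 0}
    - {"tx": -1.5,"ty": 0,"tz": 0,"rx": 0,"ry": 0,"rz": 0}
    - {"tx": -2,"ty": 0,"tz": 0,"rx": 0,"ry": 0,"rz": 0}
    - {"tx": -2,"ty": 0,"tz": 0,"rx": 0,"ry": 0,"rz": 0}
    - {"tx": -2,"ty": 0,"tz": 0,"rx": 0,"ry": 0,"rz": 0}
    - {"tx": -2,"ty": 0,"tz": 0,"rx": 0,"ry": 0,"rz": 0}
    - {"tx": -2,"ty": 0,"tz": 0,"rx": 0,"ry": 0,"rz": 0}
    - {"tx": -2,"ty": 0,"tz": 0,"rx": 0,"ry": 0,"rz": 0}
    - {"tx": 0,"ty": 0,"tz": 0,"rx": 0,"ry": 0,"rz": 0}
    - {"tx": 0,"ty": 0,"tz": 0,"rx": 0,"ry": 0,"rz": 0}
  jaw: -0.25

```text
time: 30.08
ee_pos: [0.5734, -0.034, 0.1729]
orientation: [0.624, -0.332, -0.377, -0.598]
ft_force: [-0.7, -0.5, 0.2]
opening: 0.0319
```

```bash
python3 - <<'E'
from h import *
o=observe();print(o["ee_pos"],o["ft_force"],np.round(o["joint_pos"],2))
for n in ("scene","top","wrist"):
    im=snapshot(n);cv2.imwrite(f"pics/{n}16.png",im[:,:,::-1])
im=cv2.imread("pics/scene16.png");cv2.imwrite("pics/s16.png",cv2.resize(im[90:300,120:360],None,fx=3.2,fy=2.8,interpolation=cv2.INTER_CUBIC))
E
```

```text
[ 0.57342231 -0.0340011   0.17291858] [-0.67647526 -0.50518048  0.1899036 ] [ 0.44  0.37 -0.59  2.25  1.34  0.2   1.87]
```

View pics/s16.png

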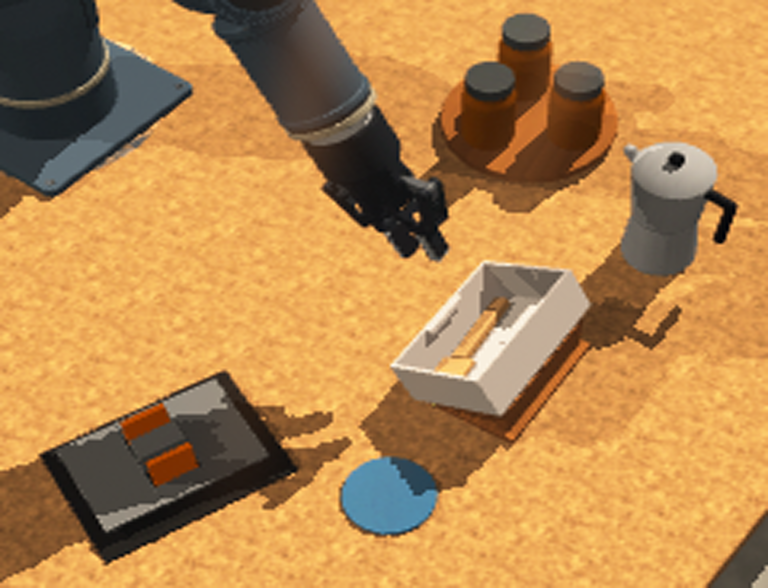

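View pics/wrist16.png

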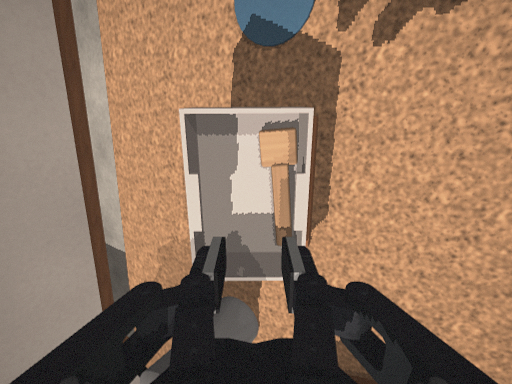

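View pics/top16.png

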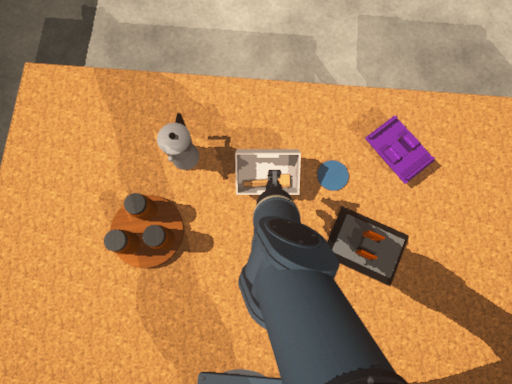

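The paddle is in the case, slid down to the lower wall (wrist view: blade at (278,147), handle to (283,240)). I retreat further and check that it's settled and flat.

Emit:
apply_moves:
  deltas:
    - {"tx": -2,"ty": 0,"tz": 0,"rx": 0,"ry": 0,"rz": 0.02}
    - {"tx": -2,"ty": 0,"tz": 0,"rx": 0,"ry": 0,"rz": 0.04}
    - {"tx": -2,"ty": 1,"tz": 0,"rx": 0,"ry": 0,"rz": 0.06}
    - {"tx": -1.5,"ty": 2,"tz": 0,"rx": 0,"ry": 0,"rz": 0.06}
    - {"tx": -1,"ty": 2,"tz": 0,"rx": 0,"ry": 0,"rz": 0.06}
    - {"tx": -1,"ty": 1,"tz": 0,"rx": 0,"ry": 0,"rz": 0.06}
    - {"tx": 0,"ty": 0,"tz": 0,"rx": 0,"ry": 0,"rz": 0}
    - {"tx": 0,"ty": 0,"tz": 0,"rx": 0,"ry": 0,"rz": 0}
    - {"tx": 0,"ty": 0,"tz": 0,"rx": 0,"ry": 0,"rz": 0}
    - {"tx": 0,"ty": 0,"tz": 0,"rx": 0,"ry": 0,"rz": 0}

```text
time: 31.07
ee_pos: [0.4884, -0.0434, 0.219]
orientation: [0.575, -0.416, -0.45, -0.542]
ft_force: [-1.1, 0.9, 0.9]
opening: 0.0319
```

```bash
python3 - <<'E'
from h import *
o=observe();print(o["time"],o["ee_pos"],o["ft_force"])
M=R.from_euler('ZY',[np.radians(4.65),-np.pi/6]).as_matrix(); b=np.array([.6505,-.0197,.0437])
for n in ("scene","top","wrist"):
    im=snapshot(n)[:,:,::-1].copy();cv2.imwrite(f"pics/{n}17.png",im)
    c=get_calibration(n)
    for r in trace(n,"paddle_mid")[:1]:
        ys,xs=np.nonzero(r["pixels"]); w=[]
        for x,y in zip(xs,ys):
            oo,d=ray(c,(x,y)); oo=M.T@(oo-b); d=M.T@d; w.append((oo+d*(.010-oo[2])/d[2])[:2])
        print(n,r["confidence"],r["xy"],cv2.minAreaRect(np.array(w,np.float32)))
im=cv2.imread("pics/top17.png");cv2.imwrite("pics/t17c.png",cv2.resize(im[140:205,225:315],None,fx=8,fy=8,interpolation=cv2.INTER_CUBIC))
im=cv2.imread("pics/scene17.png");cv2.imwrite("pics/s17c.png",cv2.resize(im[175:250,235:315],None,fx=8,fy=8,interpolation=cv2.INTER_CUBIC))
E
```

```text
31.0667 [ 0.48843786 -0.04344533  0.21902607] [-1.05173267  0.89397462  0.93658535]
scene 0.77 [268.6, 212.4] ((-0.03669244796037674, 0.0077788345515728), (0.04371194913983345, 0.11385789513587952), 11.054014205932617)
top 0.95 [272.7, 182.8] ((-0.02777649275958538, -0.0009321719408035278), (0.12699732184410095, 0.03715815395116806), 89.81462097167969)
wrist 0.88 [193.3, 158.6] ((-0.034307606518268585, 0.002093382179737091), (0.0367441363632679, 0.13098454475402832), 4.421767711639404)
```

View pics/t17c.png

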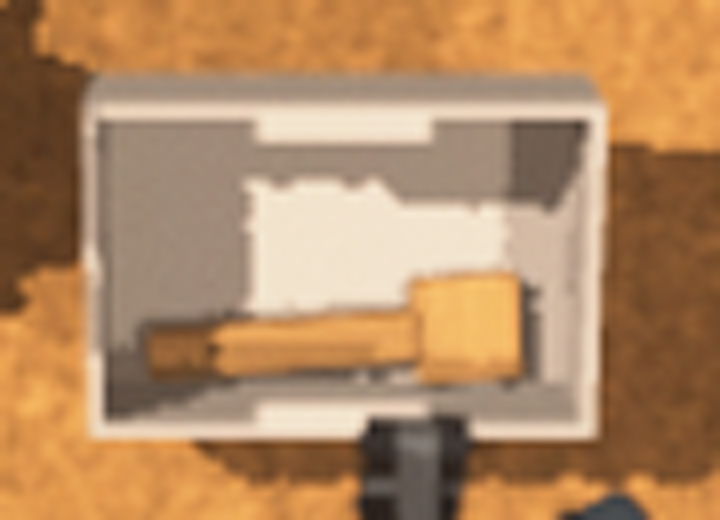

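View pics/s17c.png

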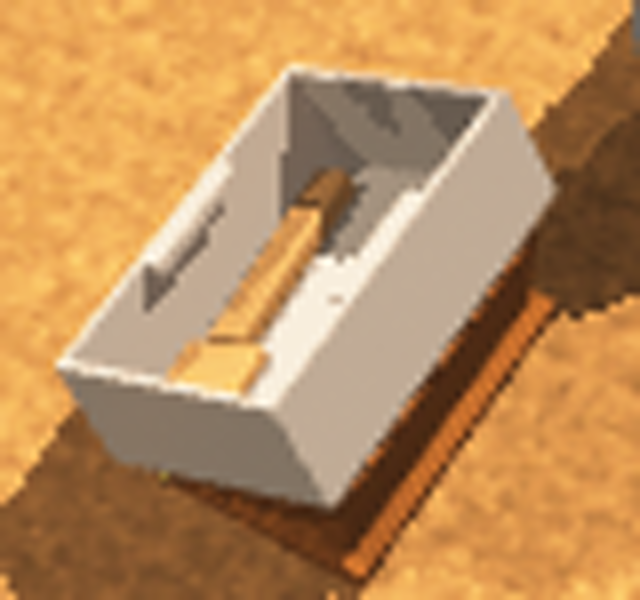

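View pics/scene17.png

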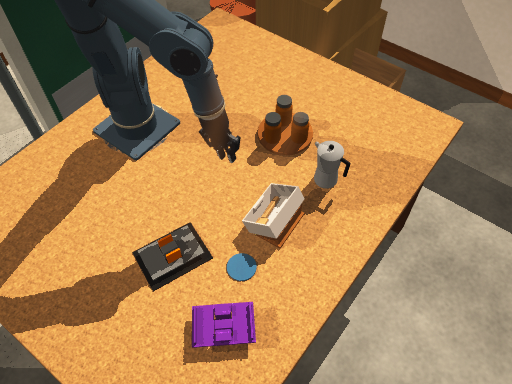

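```bash
python3 - <<'E'
from cell import *
print(finish_job())
E
```

```text
the job is handed in; nothing more can be done
None
```

The job is done and handed in at about 31 s of the 62 s allowed; `finish_job` gives no verdict.

**What I did:**
1. I moved the paddle from the mat to the free strip.
2. I squeezed both orange tabs, lifted the grey cover straight out and set it tabs up on the mat, touching down at about 7 N.
3. I laid the paddle in the open case and backed the robot clear of everything.

**Last checks:**
- **Cover:** it lies flat, centred at about (0.4675, -0.305) against the mat's (0.469, -0.305), and turned within about 1° of it.
- **Paddle:** it slid to the lower wall as the task allows. In the wrist picture its outline measures 131 x 37 mm at floor height, which fits lying flat, and it sits about 4° off the case's long axis.
- **Everything else:** the canisters, pot, coaster and purple look-alike look unmoved in the final pictures. I checked them by eye, not by measurement.

**What failed or disagreed:**
- **Rejected moves:** my first two move calls were refused because the rows lacked some keys. Nothing moved.
- **Tilted grasp:** it was out of reach at first because two joints were at their limits. I turned the gripper half a turn to bring the elbow to the other side, and it then reached.
- **Case pose:** the fixed cameras put the case about 4 mm higher than the wrist camera did. The contact heights agreed with the wrist camera, so I used that.
- **Case angle:** my first fit of the case used a wrong angle order, about 2° off. I gripped the cover with that error, but corrected it before placing the paddle.
- **Contact forces:** forces on the fingers peaked at about 24 N, once while squeezing the tabs and once while pressing the paddle to the floor.

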